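# Set up the carving cradle: pads up, bar through

## Robot

A 6-joint arm with a two-finger parallel gripper is mounted at the origin on the work surface. World frame = base frame: x ahead of the robot, y to its left, z up, the work surface at z = 0. Lengths are in m, angles in rad, forces in N, time in s.
With the tool pointing down it reaches from about 0.325 to 0.85 m from the base axis. Payload 4.4 kg.
Tool frame: the origin (TCP) lies between the finger pads; the fingertips stand arm.tip_extent ahead of it and the grasp point (between the pads) is the TCP (arm.tip_extent is the distance from the TCP to the fingertips, in m); z points along the fingers, y is the direction in which the jaws open and shut (so a half turn about z gives the same grasp; the last joint's range is limited). The gripper opens to 94 mm and grips with 3 to 60 N. Pads are 16 mm wide; open, the fingers measure 119 mm over their backs; the gripper's body (75 mm by 177 mm) begins 78 mm behind the grasp point.
Start: joints at [1.113, 0.207, 1.542, -0, 1.393, -0.15], TCP at [0.174, 0.548, 0.224] pointing down, gripper open.
Joint ranges: [-2.73, 2.73], [-0.86, 2.22], [0.23, 2.46], [-1.11, 4.25], [0.08, 2.63], [-2.82, 2.82]. Speed limits (rad/s): [2.79, 2.79, 3.14, 3.14, 3.14, 3.14].

## Interface

Orientations are given as a 3x3 rotation matrix whose columns are the frame's x, y, z axes.
In Python, from workcell import arm gives the robot as it stands. The module is installed in compiled form; this text tells all that it offers.
- The arm moves only by the shell command python3 -m handwheel 'ROWS' [FORCE]. ROWS is JSON, a list of rows, each a list of 5 numbers: the shift along the tool's x, y, z scaled (see below), then the turn about the tool's z scaled (see below), then the closure, from 0 (fully open) to 1 (shut). In form: [[x, y, z, twist, hand], ...]. A call has 1 to 12 rows; each row shifts and turns the commanded pose from where the row before left it, along the tool's axes as they then stand; what a row does not reach is not made up. The controller multiplies each number of a shift by 0.04 m and each number of a turn by 0.15 rad. A row lasts 1/10 s, in which the tool goes at most 50 mm and 8.59 degrees, less where a joint would pass 70% of its speed; a pose out of reach is approached as far as the arm can. A call with a number of a shift or a turn outside -1 to 1 is refused whole. A call with a gripper value outside its range is refused whole. The fingers move at their own pace and stop on an object; FORCE is the grip in N (left out, the last holds). Time passes only in rows, so rows that do not move let the fingers close. It gives the time, the measured TCP pose, the force and the opening at its end, in the units of the state.
- arm.state(): the state, without advancing time (a new reading comes with each control period).
- arm.grab_frame(name): name is "side" or "top" or "wrist"; returns a dict with "color" (384x512x3 uint8, red, green, blue), "z_map" (384x512 float32, m along the optical axis (not along the pixel's ray), 0 where there is no reading), "fx", "fy", "cx", "cy" (pixels), "extrinsics" (4x4, takes a point from camera to world coordinates). Camera axes: x right, y up, looking along -z (the intrinsics and any distortion apply to the point x, -y, -z); pixel columns grow to the right and rows downward; lengths in m; the calibration is good to about 2 mm. A picture is of the moment at which its call begins.
- arm.sign_off(): hands the job in, once; it reports no verdict.
Trained networks look in a picture, given as the dict that the camera call returned (one of the last four; its "shot" number tells which), for a name from the list of things; names that differ only in an ending like _2 or _b are one class to them, and where a whole thing is asked for, a point or a joint stands for the part that bears it (a point fixed in the world has none). Each returns a list of dicts, best first, with "conf" (0 to 1); they miss things now and then, are a little off and sometimes report something else, mostly with a low value. They report only what shows in the picture. A call takes as long as a camera call. They do not tell look-alikes from the thing itself.
- arm.search_frame(picture, thing): "rect" ([left, top, right, bottom] in pixels, round what is visible of it).
- arm.cut_out(picture, thing): "region" (384x512 bool, what is visible of it) and "rect" ([left, top, right, bottom] in pixels, round what is visible of it).
The state is a dict: "clock": time; "q": joint angles; "qd": joint speeds; "effort": joint torques, N m; "tool_pos": TCP position; "orientation": TCP orientation; "wrist_force": force on the tool from outside, world axes, zero at the start; "ft_torque": the same for the moment, N m; "opening": finger opening in m.
Only numpy, scipy, OpenCV 4.12 (cv2) and the standard library are available. Lean on these libraries where they do the work, as an engineer would, in place of code of your own. Each camera call takes 0.05 s, during which the arm holds its last target.

## Task

Set up the carving cradle: lift the black dust plugs out of its pockets into the small cardboard box, and seat every wooden rest block from the grey tray in a pocket, its red pad facing up. Then find the metal locking bar with the yellow handle in the blue bin and, from the robot's left, push it through the left bracket, all the blocks and the right bracket until its handle is fully home against the left bracket, and let go. Do not shove the green mallet or the white glue bottle about.

Things in the scene. Friction and masses are not known exactly. Their poses are not given: they have to be found in the camera images.
- cradle: fixed pale wooden board 84 (x) x 230 (y) x 20 mm high, origin at the centre of its underside, y along the row of pockets, +y end to the robot's left; three square pockets 40 mm wide and 8 mm deep at y = -60, 0, 60 mm; a grey upright bracket at each end (centred at y = +100 and -100 mm, 14 mm thick in y, 44 mm wide in x, top 66 mm above the table) with a 16 mm square window centred 42 mm above the table
- pocket1 (a point): centre of the floor of the pocket at y = -60 mm, 12 mm above the table; axes as the cradle's
- pocket2 (a point): centre of the floor of the middle pocket, 12 mm above the table
- pocket3 (a point): centre of the floor of the pocket at y = +60 mm, 12 mm above the table
- entry (a point): centre of the window of the left bracket, on its outer (+y) face, 42 mm above the table; the bar goes in here, moving along the cradle's -y
- exit (a point): centre of the window of the right bracket, on its outer (-y) face
- tray: fixed grey tray 250 (x) x 200 (y) mm, walls 16 mm high and 5 mm thick, floor 5 mm; origin at the centre of its underside
- block1: loose wooden rest block, 36 x 36 x 50 mm, 50 g, origin at its centre, its x axis along the 50 mm length and pointing to the end with the 4 mm red pad; starts lying on a side (x level) or standing on its red pad (x down, no red to be seen). Two 15 mm square through-holes cross at right angles (along its y and its z), centred 30 mm from the bare end (20 mm from the red end), so either pair of sides may face the bar. May be absent
- block2: as block1; may be absent
- block3: as block1; may be absent
- block1_foot (a point): centre of block1's bare end, 25 mm from its centre along -x
- block2_foot (a point): centre of block2's bare end
- block3_foot (a point): centre of block3's bare end
- bin: fixed blue bin 185 (x) x 350 (y) mm, walls 36 mm high and 5 mm thick, floor 5 mm; origin at the centre of its underside. In it lie, lengthwise and side by side in any order about 50 mm apart, the locking bar (handle to the robot's left), a dark wooden batten 220 x 14 x 14 mm and a 235 mm file with a wooden handle; the last two are not needed
- bar: loose locking bar, 280 mm overall, about 120 g: light 10 mm square aluminium bar, heavy yellow handle. Lies level, x from handle to tip; origin at mid-length on its underside. Handle: x = -140 to -95 mm, 20 mm wide (y), 34 mm high, underside level with the bar's. The bar reaches 235 mm from the shoulder to the tip, the last 12 mm stepping down to 7, then 4 mm; its centre line is 5 mm up
- bar_tip (a point): end of the bar on its centre line, x = +140 mm
- bar_shoulder (a point): where the bar leaves the handle, on its centre line, x = -95 mm; touches the left bracket's outer face when home
- bar_handle (a point): centre of the yellow handle, x = -117.5 mm, 17 mm above the underside
- mallet: bystander: green mallet standing on its head, 88 mm across, wooden handle up, 230 mm high; origin at the centre of its underside
- glue: bystander: white glue bottle, 60 mm across, 150 mm high; origin at the centre of its underside
- plug1: loose black dust plug, 30 g, starts sitting in pocket1: a 36 x 36 x 14 mm slab with a 20 x 20 mm knob 22 mm high on top; origin at the centre of its underside, z up through the knob
- plug2: as plug1, starts in pocket2
- plug3: as plug1, starts in pocket3
- carton: fixed open cardboard box 130 (x) x 100 (y) mm, walls 30 mm high and 4 mm thick, floor 4 mm; origin at the centre of its underside; the plugs go in here
Mind the look-alikes: they are no part of the job. What is shaped like the block1 but orange or purple is not meant.

How it is judged:
On the way, in this order (a step that is already met when the one before it is completed fails the run):
1. the plugs are in the cardboard box and every block is seated in a pocket, red pad up (x of plug1 in the frame of carton between -0.062 and 0.062 m and y of plug1 in the frame of carton between -0.047 and 0.047 m and height (world z) of each of plug1, plug2, plug3 below 0.06 m and x of plug2 in the frame of carton between -0.062 and 0.062 m and y of plug2 in the frame of carton between -0.047 and 0.047 m and x of plug3 in the frame of carton between -0.062 and 0.062 m and y of plug3 in the frame of carton between -0.047 and 0.047 m and (distance between block1_foot and pocket1 below 0.005 m or distance between block1_foot and pocket2 below 0.005 m or distance between block1_foot and pocket3 below 0.005 m) and angle between each of block1, block2, block3's own x axis and vertical below 0.12 rad and (distance between block2_foot and pocket1 below 0.005 m or distance between block2_foot and pocket2 below 0.005 m or distance between block2_foot and pocket3 below 0.005 m) and (distance between block3_foot and pocket1 below 0.005 m or distance between block3_foot and pocket2 below 0.005 m or distance between block3_foot and pocket3 below 0.005 m)), for 0.2 s.
2. the bar is through both brackets and the blocks, handle home (distance between bar_shoulder and entry below 0.007 m and y of bar_tip in the frame of exit below -0.012 m and horizontal distance between bar_tip and exit below 0.032 m and angle between the x axis of bar and the y axis of cradle, either way round below 0.06 rad), for 0.2 s.
At the end, for the whole second after the job is handed in: plugs in the box; every block in a pocket, red pad up (bare end's centre within 5 mm of a pocket floor's, upright within 0.12 rad); bar through both brackets, shoulder within 7 mm of the left window, tip over 12 mm beyond the right one, in line within 0.06 rad; all at rest (all of step 1 and all of step 2 and linear speed of each of block1, block2, block3, bar below 0.02 m/s); the robot touches nothing.
It fails at once if the mallet is shoved more than 6 cm or knocked over (distance of mallet from where it was at the start of the episode above 0.06 m or angle between mallet's own z axis and vertical above 0.7 rad).
It fails at once if the glue bottle is shoved more than 6 cm or knocked over (distance of glue from where it was at the start of the episode above 0.06 m or angle between glue's own z axis and vertical above 0.7 rad).
Of block1, block2, block3 only 2 to 3 are there at a start; the rules pass over those that are not, and their reading is None.
At some moment in a run one of block1, block2, block3, bar may be knocked a few centimetres aside while the robot is not near it.
Once in a run the grip may slacken for a moment while it holds something.
It also fails if it takes over 210 s, if anything falls off the work surface, if the arm or the gripper's body presses on something with over 40 N, if the wrist force passes 120 N, or if a joint passes its speed limit or range.

## Working session

There is one attempt and no reset: what is moved stays moved. The work goes in short steps, Python scripts to look and compute and a shell command to move; the robot and the scene stay as the last step left them, time stands still between calls to the robot, and variables do not carry over. Pictures are saved under pics/ and viewed, and the job is handed in when it is done.

```bash
mkdir -p pics
cat > h.py <<'E'
import numpy as np, cv2
from workcell import arm
def snap(name,fn=None):
    p=arm.grab_frame(name)
    if fn: cv2.imwrite('pics/'+fn+'.png',p['color'][:,:,::-1])
    return p
def cloud(p):
    z=p['z_map'];v,u=np.mgrid[0:384,0:512]
    X=(u-p['cx'])/p['fx']*z;Y=-(v-p['cy'])/p['fy']*z
    P=np.stack([X,Y,-z,np.ones_like(z)],-1)
    W=P@np.array(p['extrinsics']).T
    W=W[...,:3]; W[z==0]=np.nan
    return W
E
python3 - <<'E'
from h import *
s=arm.state()
for k,v in s.items(): print(k,np.round(v,3).tolist())
print(arm.tip_extent)
for n in('side','top','wrist'):
    p=snap(n,n+'0');print(n,p['fx'],p['fy'],p['cx'],p['cy'],np.round(p['extrinsics'],3).tolist(),[k for k in p])
E
```

```text
clock 0.0
q [1.113, 0.207, 1.543, -0.0, 1.393, -0.15]
qd [0.001, -0.001, 0.002, 0.001, 0.002, -0.002]
effort [-0.0, -37.089, -28.142, 0.07, 0.036, -0.0]
tool_pos [0.173, 0.547, 0.223]
orientation [[-0.953, 0.302, -0.001], [0.302, 0.953, -0.002], [0.0, -0.002, -1.0]]
wrist_force [-0.166, 0.124, 0.14]
ft_torque [0.02, -0.024, 0.028]
opening 0.094
0.019
side 397.07417353571805 397.07417353571805 254.1264623634033 191.19557554368015 [[0.72, 0.434, -0.542, -0.151], [-0.694, 0.442, -0.569, -0.767], [-0.008, 0.785, 0.619, 0.854], [0.0, 0.0, 0.0, 1.0]] ['color', 'z_map', 'fx', 'fy', 'cx', 'cy', 'extrinsics', 'shot']
top 363.50020083125946 363.50020083125946 250.8670174788815 188.92431592280454 [[0.013, 0.988, -0.153, 0.34], [-1.0, 0.015, 0.012, -0.043], [0.014, 0.153, 0.988, 1.349], [0.0, 0.0, 0.0, 1.0]] ['color', 'z_map', 'fx', 'fy', 'cx', 'cy', 'extrinsics', 'shot']
wrist 269.3324867489739 269.3324867489739 246.5079977169251 190.5964894268548 [[0.3, -0.918, -0.258, 0.097], [0.954, 0.289, 0.084, 0.571], [-0.002, -0.271, 0.963, 0.385], [0.0, 0.0, 0.0, 1.0]] ['color', 'z_map', 'fx', 'fy', 'cx', 'cy', 'extrinsics', 'shot']
```

View pics/top0.png

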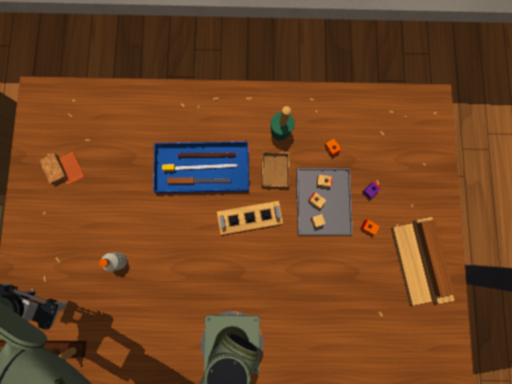

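View pics/side0.png

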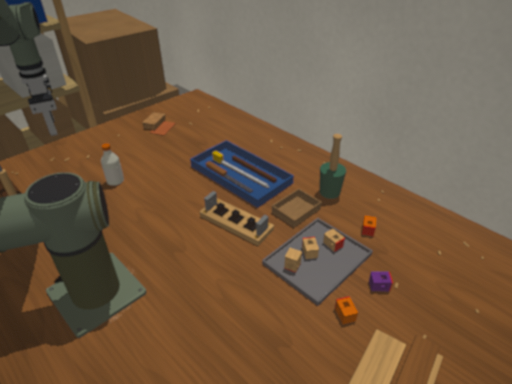

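View pics/wrist0.png

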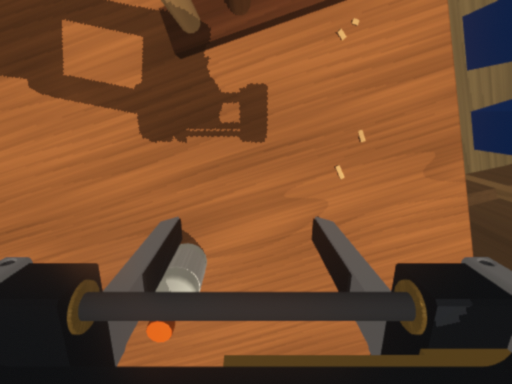

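Top view: bin at (201,167) with the bar (yellow handle at 168,168), cradle at (250,217), carton at (275,170), tray at (325,202) holding three wooden blocks (325,181), (317,200), (318,221). The orange (333,148), (370,227) and purple (372,190) cubes outside it are look-alikes. The glue is at (115,262) and the mallet at (283,125).

Run:
```python
from h import *
for n in('top','side'):
    p=snap(n);W=cloud(p)
    np.savez('pics/'+n+'.npz',W=W,c=p['color'])
    for t in('cradle','plug1','tray','block1','bin','bar','bar_handle','mallet','glue','carton'):
        for d in arm.cut_out(p,t):
            m=d['region'];w=W[m];w=w[~np.isnan(w[:,0])]
            if len(w)<5: continue
            print(n,t,round(d['conf'],2),np.round(d['rect']).tolist(),'med',np.round(np.median(w,0),3),'lo',np.round(np.percentile(w,2,0),3),'hi',np.round(np.percentile(w,98,0),3))
    c=p['color'][:,:,::-1]
    if n=='top':
        cv2.imwrite('pics/topz.png',cv2.resize(c[130:245,205:385],None,fx=4.4,fy=4.4,interpolation=cv2.INTER_CUBIC))
    else: cv2.imwrite('pics/sidez.png',cv2.resize(c[180:310,190:380],None,fx=4.2,fy=4.2,interpolation=cv2.INTER_CUBIC))
```

```text
top cradle 0.71 [163.0, 160.0, 229.0, 170.0] med [0.627 0.195 0.017] lo [0.613 0.025 0.006] hi [0.636 0.264 0.043]
top cradle 0.69 [217.0, 203.0, 279.0, 235.0] med [ 0.442 -0.054  0.021] lo [ 0.39  -0.164  0.011] hi [0.494 0.055 0.068]
top plug1 0.59 [261.0, 208.0, 271.0, 220.0] med [ 0.452 -0.111  0.029] lo [ 0.435 -0.131  0.02 ] hi [ 0.472 -0.094  0.052]
top plug1 0.4 [243.0, 210.0, 257.0, 223.0] med [ 0.442 -0.052  0.027] lo [ 0.423 -0.073  0.012] hi [ 0.464 -0.032  0.052]
top block1 0.69 [324.0, 138.0, 337.0, 157.0] med [ 0.711 -0.36   0.034] lo [ 0.683 -0.386 -0.001] hi [ 0.742 -0.338  0.04 ]
top block1 0.64 [364.0, 182.0, 380.0, 197.0] med [ 0.55  -0.499  0.034] lo [ 0.527 -0.525 -0.002] hi [ 0.576 -0.478  0.041]
top block1 0.58 [315.0, 176.0, 330.0, 189.0] med [ 0.58  -0.327  0.04 ] lo [ 0.562 -0.353  0.007] hi [ 0.599 -0.303  0.046]
top block1 0.53 [310.0, 216.0, 328.0, 228.0] med [ 0.432 -0.297  0.054] lo [ 0.413 -0.326  0.004] hi [ 0.454 -0.279  0.061]
top block1 0.52 [364.0, 223.0, 374.0, 237.0] med [ 0.41  -0.494  0.034] lo [ 0.386 -0.516 -0.001] hi [ 0.432 -0.467  0.042]
[... 3544 characters left out ...]
147.0, 270.0, 193.0] med [0.629 0.155 0.013] lo [0.613 0.002 0.003] hi [0.653 0.262 0.04 ]
side bar_handle 0.32 [228.0, 210.0, 244.0, 225.0] med [ 0.437 -0.065  0.025] lo [ 0.425 -0.079  0.013] hi [ 0.465 -0.044  0.048]
side mallet 0.8 [324.0, 137.0, 349.0, 199.0] med [ 0.764 -0.18   0.097] lo [ 0.736 -0.211 -0.001] hi [ 0.955 -0.044  0.225]
side mallet 0.21 [214.0, 149.0, 271.0, 190.0] med [0.629 0.125 0.013] lo [ 0.613 -0.     0.001] hi [0.655 0.262 0.04 ]
side glue 0.73 [98.0, 142.0, 125.0, 185.0] med [0.274 0.395 0.074] lo [0.252 0.382 0.002] hi [0.307 0.423 0.149]
side carton 0.84 [270.0, 191.0, 323.0, 227.0] med [ 0.628 -0.148  0.006] lo [ 0.558 -0.202 -0.001] hi [ 0.689 -0.101  0.03 ]
```

```bash
ls pics
```

```text
side.npz
side0.png
sidez.png
top.npz
top0.png
topz.png
wrist0.png
```

View pics/topz.png

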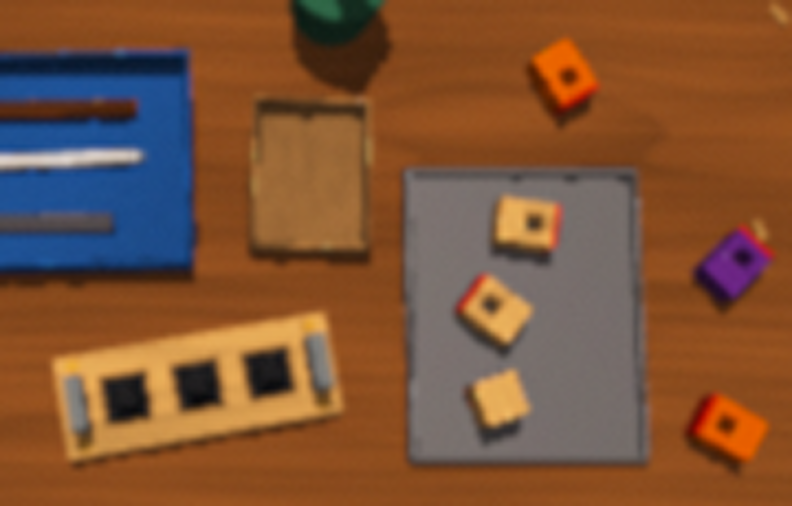

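View pics/sidez.png

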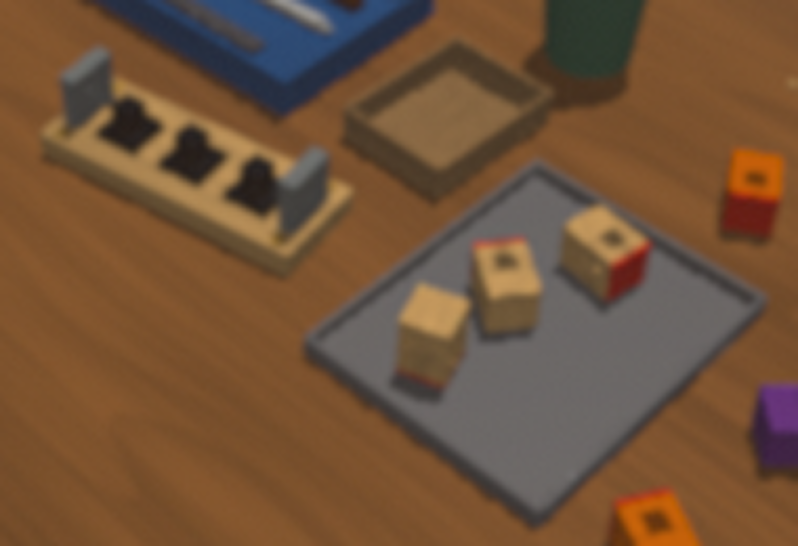

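Run:
```python
from h import *
def rect(P,name):
    r=cv2.minAreaRect((P[:,:2]*1000).astype(np.float32)); print(name,len(P),np.round(r[0],1),np.round(r[1],1),round(r[2],1), 'zmed',round(float(np.median(P[:,2])),4))
for n in('top','side'):
    f=np.load(f'pics/{n}.npz');W=f['W'];c=f['c'].astype(int)
    x,y,z=W[...,0],W[...,1],W[...,2]
    box=lambda a,b,c_,d:(x>a)&(x<b)&(y>c_)&(y<d)
    cr=box(.36,.52,-.2,.09)
    m=cr&(z>.016)&(z<.024);m=cv2.erode(cv2.dilate(m.astype(np.uint8),np.ones((3,3))),np.ones((3,3)))>0;rect(W[m],n+' board')
    m=cr&(z>.058)&(z<.075); 
    for s in(-1,1):
        k=m&((y+.054)*s>0); rect(W[k],'brk%d'%s); print(np.round(np.mean(W[k],0),4))
    m=cr&(z>.04)&(z<.054)&(c.sum(-1)<150)
    for a,b in((-.03,.05),(-.085,-.03),(-.14,-.085)):
        k=m&(y>a)&(y<b)
        if k.sum(): print('knob',k.sum(),np.round(np.mean(W[k],0),4))
    for nm,b in(('bA',(.55,.61,-.37,-.29)),('bB',(.475,.54,-.345,-.26)),('bC',(.40,.465,-.335,-.265))):
        h=.05 if nm=='bC' else .034
        rect(W[box(*b)&(z>h)&(z<.07)],nm)
        k=box(*b)&(z>.008)&(c[...,0]>110)&(c[...,1]<60)&(c[...,2]<60)
        if k.sum(): print('  red',k.sum(),np.round(np.mean(W[k],0),4))
    k=box(.59,.68,.2,.3)&(z>.030)&(c[...,0]>150)&(c[...,2]<90)&(c[...,1]>110);rect(W[k],'handle')
    k=box(.6,.66,0,.2)&(c.min(-1)>110)
    rect(W[k],'bar'); P=W[k]; print(np.polyfit(P[:,1],P[:,0],1))
    rect(W[box(.54,.71,-.21,-.09)&(z>.024)&(z<.036)],'carton')
    rect(W[box(.36,.66,-.45,-.22)&(z>.0125)&(z<.019)],'tray')
```

```text
top board 1106 [442.8 -54.8] [ 84.2 229. ] 10.8 zmed nan
brk-1 54 [ 461.5 -152.8] [43.6 14.4] 11.3 zmed 0.0664
[ 0.4612 -0.1524  0.0663]
brk1 52 [423.5  43.5] [42.9 13.9] 10.7 zmed 0.0655
[0.4236 0.0436 0.066 ]
knob 32 [0.4316 0.0046 0.0484]
knob 30 [ 0.4419 -0.0543  0.0477]
knob 34 [ 0.4536 -0.113   0.0479]
bA 122 [ 581.6 -328.7] [50.6 36.8] 80.9 zmed 0.0407
bB 125 [ 508.7 -300. ] [50.2 36. ] 54.6 zmed 0.0413
  red 4 [ 0.5128 -0.2754  0.0386]
bC 104 [ 433.3 -300.4] [35.7 36.4] 19.2 zmed 0.0552
handle 57 [620.6 246.3] [16.2 43. ] 3.3 zmed 0.0389
bar 182 [631.6 100.5] [ 12.3 199.7] 3.4 zmed 0.0143
[-0.06504758  0.63762015]
carton 142 [ 623.1 -147.8] [ 99.6 131.4] 88.8 zmed 0.0294
tray 304 [ 507.4 -329.8] [247.4 200.5] 0.7 zmed 0.0156
side board 949 [442.8 -58.2] [ 87.3 229.6] 10.5 zmed nan
brk-1 73 [ 461.1 -155.9] [47.6 15.7] 11.6 zmed 0.0643
[ 0.4601 -0.1568  0.0639]
brk1 62 [423.3  39.5] [48.5 15.2] 10.4 zmed 0.0642
[0.4236 0.0385 0.0636]
knob 23 [ 0.4287 -0.0033  0.0447]
knob 23 [ 0.44   -0.0613  0.045 ]
knob 23 [ 0.45   -0.1201  0.0459]
bA 174 [ 582.5 -331.6] [53.2 40.7] 82.4 zmed 0.0393
  red 12 [ 0.5763 -0.355   0.0387]
bB 172 [ 509.5 -303.4] [52.7 37.9] 51.6 zmed 0.0395
bC 143 [ 433.3 -304.4] [38.7 35.9] 20.8 zmed 0.0535
handle 26 [623.6 243.9] [20.7 38. ] 3.0 zmed 0.039
bar 126 [639.2 100. ] [ 27.3 199.1] 3.2 zmed 0.0133
[-0.05487161  0.64046479]
carton 201 [ 624.1 -152.2] [103.7 133.8] 89.4 zmed 0.0276
tray 550 [ 508.3 -333. ] [253.  200.9] 0.6 zmed 0.0148
```

```bash
cat > g.py <<'E'
import sys,numpy as np
from workcell import arm
s=arm.state();p=np.array(s['tool_pos']);R=np.array(s['orientation'])
x,y,z,phi=map(float,sys.argv[1:5])
cur=np.degrees(np.arctan2(R[1,1],R[0,1]));d=(cur-phi+90)%180-90
f=np.radians(cur-d);ty=np.array([np.cos(f),np.sin(f)]);tx=np.array([-ty[1],ty[0]])
e=np.array([x,y])-p[:2]
print('t',round(s['clock'],2),'tcp',np.round(p,4),'phi',round(cur,2),'q6',round(s['q'][5],2),'open',round(s['opening'],4),'F',np.round(s['wrist_force'],1),'tilt',np.round(R[:2,2],4))
print('twist units %.2f  then x %.2f y %.2f z %.2f  (now-frame x %.2f y %.2f)'%(np.radians(d)/.15,e@tx/.04,e@ty/.04,-(z-p[2])/.04,e@R[:2,0]/.04,e@R[:2,1]/.04))
E
python3 g.py 0.431 0.003 0.2 10.8
```

```text
t 1.25 tcp [0.1737 0.5481 0.2244] phi 72.42 q6 -0.15 open 0.094 F [-0.  -1.2 -0.2] tilt [-0. -0.]
twist units 7.17  then x -14.59 y 3.77 z 0.61  (now-frame x -10.25 y -11.05)
```

```bash
python3 -m handwheel '[[0,0,0,1,0.3],[0,0,0,1,0.3],[0,0,0,1,0.3],[0,0,0,1,0.3],[0,0,0,1,0.3],[0,0,0,1,0.3],[0,0,0,1,0.3],[0,0,0,0.17,0.3],[-0.9,0.24,0,0,0.3],[-0.9,0.24,0,0,0.3],[-0.9,0.24,0,0,0.3],[-0.9,0.24,0,0,0.3]]' 20; python3 -m handwheel '[[-0.9,0.24,0,0,0.3],[-0.9,0.24,0,0,0.3],[-0.9,0.24,0,0,0.3],[-0.9,0.24,0,0,0.3],[-0.9,0.24,0,0,0.3],[-0.9,0.24,0,0,0.3],[-0.9,0.24,0,0,0.3],[-0.9,0.24,0,0,0.3],[-0.9,0.24,0.2,0,0.3],[-0.9,0.24,0.2,0,0.3],[-0.9,0.24,0.2,0,0.3],[-0.9,0.24,0,0,0.3]]'; python3 g.py 0.431 0.003 0.2 10.8
python3 - <<'E'
from h import *
p=snap('wrist','w1');W=cloud(p);np.savez('pics/w1.npz',W=W,c=p['color'])
E
```

```text
clock: 2.45
tool_pos: [0.2387, 0.4127, 0.2245]
orientation: [[-0.191, 0.982, 0.0], [0.982, 0.191, 0.0], [0.0, 0.0, -1.0]]
wrist_force: [0.8, 0.3, 0.5]
opening: 0.0659
clock: 3.65
tool_pos: [0.4321, 0.0097, 0.1995]
orientation: [[-0.19, 0.982, -0.001], [0.982, 0.19, 0.0], [0.001, -0.001, -1.0]]
wrist_force: [0.1, 1.2, 0.6]
opening: 0.0661
t 3.65 tcp [0.4321 0.0097 0.1995] phi 10.93 q6 -0.37 open 0.0661 F [0.1 1.2 0.6] tilt [-0.0015  0.0004]
twist units 0.02  then x -0.16 y -0.06 z -0.01  (now-frame x -0.16 y -0.06)
```

View pics/w1.png

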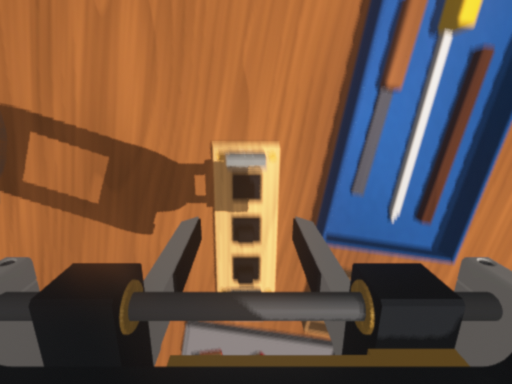

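```bash
cat > m.py <<'E'
from h import *
def rect(P,name):
    r=cv2.minAreaRect((P[:,:2]*1000).astype(np.float32)); print(name,len(P),np.round(r[0],1),np.round(r[1],1),round(r[2],1), 'zmed',round(float(np.median(P[:,2])),4))
E
python3 - <<'E'
from m import *
f=np.load('pics/w1.npz');W=f['W'];c=f['c'].astype(int);x,y,z=W[...,0],W[...,1],W[...,2]
v,u=np.mgrid[0:384,0:512];roi=(u>208)&(u<286)&(v<285)
rect(W[roi&(z>.06)&(z<.072)],'brk')
m=roi&(z>.044)&(z<.054)&(c.sum(-1)<150)
for a,b in((-.03,.03),(-.085,-.03),(-.14,-.085)):
    k=m&(y>a)&(y<b)
    if k.sum()>3: rect(W[k],'knob'); print(np.mean(W[k],0))
m=roi&(z>.016)&(z<.024); rect(W[m],'board'); print(np.nanmax(y[m]))
E
```

```text
brk 525 [423.   41.6] [44.1 13.7] 11.0 zmed 0.0669
knob 267 [430.4   2.6] [19.4 19.1] 11.4 zmed 0.0487
[0.43044065 0.00277154 0.04869217]
knob 217 [441.  -55.5] [19.  17.5] 11.2 zmed 0.0489
[ 0.44124161 -0.05485504  0.04868165]
knob 197 [ 453.  -114.2] [18.6 18.5] 11.1 zmed 0.0488
[ 0.45272857 -0.1131684   0.04850718]
board 5988 [439.6 -45.6] [ 84.2 206.4] 10.8 zmed 0.021
0.06328846876757359
```

```bash
python3 -m handwheel '[[-0.16,-0.03,0.8,0,0.5],[0,0,0.9,0,0.5],[0,0,0.9,0,0.5],[0,0,0.9,0,0.5],[0,0,0.3,0,0.5],[0,0,0,0,0.5],[0,0,0,0,1],[0,0,0,0,1],[0,0,0,0,1],[0,0,0,0,1],[0,0,0,0,1],[0,0,0,0,1]]' 20; python3 g.py 0.4305 0.0035 0.12 10.9
```

```text
clock: 4.9
tool_pos: [0.4331, 0.0044, 0.0497]
orientation: [[-0.188, 0.982, 0.001], [0.982, 0.188, -0.001], [-0.001, 0.001, -1.0]]
wrist_force: [-2.8, -0.8, 8.3]
opening: 0.0199
t 4.9 tcp [0.4331 0.0044 0.0497] phi 10.82 q6 -0.38 open 0.0199 F [-2.8 -0.8  8.3] tilt [ 0.0012 -0.0006]
twist units -0.01  then x -0.01 y -0.07 z -1.76  (now-frame x -0.01 y -0.07)
```

```bash
python3 -m handwheel '[[0,0,-0.3,0,1],[0,0,-0.5,0,1],[0,0,-0.9,0.6,1],[0,0,0,0.66,1],[0,0,0,0,1]]' 25; python3 g.py 0.583 -0.149 0.12 0
```

```text
clock: 5.4
tool_pos: [0.4339, 0.0044, 0.1184]
orientation: [[0.0, 1.0, 0.004], [1.0, -0.0, -0.001], [-0.001, 0.004, -1.0]]
wrist_force: [-0.4, 0.2, -0.7]
opening: 0.0198
t 5.4 tcp [0.4339 0.0044 0.1184] phi -0.01 q6 -0.19 open 0.0198 F [-0.4  0.2 -0.7] tilt [ 0.0041 -0.0007]
twist units -0.00  then x -3.84 y 3.73 z -0.04  (now-frame x -3.84 y 3.73)
```

```bash
python3 -m handwheel '[[-0.77,0.75,0,0,1],[-0.77,0.75,0,0,1],[-0.77,0.75,0,0,1],[-0.77,0.75,0,0,1],[-0.76,0.75,0,0,1],[0,0,0.5,0,1],[0,0,0.7,0,1],[0,0,0.45,0,1],[0,0,0,0,1],[0,0,0,0,0.65],[0,0,0,0,0.65],[0,0,0,0,0.65]]'; python3 -m handwheel '[[0,0,-0.5,0,0.65],[0,0,-0.9,0,0.5],[0,0,-0.4,0,0.5],[0,0,0,-0.7,0.5],[0,0,0,-0.57,0.5]]';python3 g.py 0.4418 -0.0555 0.12 10.9
```

```text
clock: 6.6
tool_pos: [0.583, -0.1492, 0.0518]
orientation: [[-0.0, 1.0, 0.001], [1.0, 0.0, -0.001], [-0.001, 0.001, -1.0]]
wrist_force: [-0.3, 0.2, -0.2]
opening: 0.0327
clock: 7.1
tool_pos: [0.5833, -0.1494, 0.1244]
orientation: [[-0.193, 0.981, 0.003], [0.981, 0.193, -0.001], [-0.002, 0.003, -1.0]]
wrist_force: [-0.8, 1.0, -0.1]
opening: 0.0475
t 7.1 tcp [ 0.5833 -0.1494  0.1244] phi 11.12 q6 -0.59 open 0.0475 F [-0.8  1.  -0.1] tilt [ 0.003  -0.0014]
twist units 0.03  then x 2.97 y -3.03 z 0.11  (now-frame x 2.99 y -3.02)
```

```bash
python3 -m handwheel '[[0.75,-0.75,0,0,0.5],[0.75,-0.75,0,0,0.5],[0.75,-0.76,0,0,0.5],[0.72,-0.76,0,0,0.5],[0,0,0.6,0,0.5],[0,0,0.8,0,0.5],[0,0,0.48,0,0.5],[0,0,0,0,0.5],[0,0,0,0,1],[0,0,0,0,1],[0,0,0,0,1],[0,0,0,0,1]]' 25;python3 -m handwheel '[[0,0,-0.3,0,1],[0,0,-0.6,0,1],[0,0,-0.9,0.6,1],[0,0,0,0.67,1],[0,0,0,0,1]]'; python3 g.py 0.623 -0.149 0.12 0
```

```text
clock: 8.3
tool_pos: [0.4424, -0.0555, 0.0483]
orientation: [[-0.189, 0.982, 0.002], [0.982, 0.189, -0.001], [-0.001, 0.002, -1.0]]
wrist_force: [-0.4, -0.4, 1.7]
opening: 0.0196
clock: 8.8
tool_pos: [0.4426, -0.0556, 0.1214]
orientation: [[0.0, 1.0, 0.004], [1.0, -0.0, -0.001], [-0.001, 0.004, -1.0]]
wrist_force: [1.0, 0.9, 0.1]
opening: 0.0198
t 8.8 tcp [ 0.4426 -0.0556  0.1214] phi -0.01 q6 -0.32 open 0.0198 F [1.  0.9 0.1] tilt [ 0.0038 -0.0013]
twist units -0.00  then x -2.33 y 4.51 z 0.04  (now-frame x -2.33 y 4.51)
```

```bash
python3 -m handwheel '[[-0.46,0.9,0,0,1],[-0.46,0.9,0,0,1],[-0.46,0.9,0,0,1],[-0.46,0.9,0,0,1],[-0.49,0.91,0,0,1],[0,0,0.5,0,1],[0,0,0.75,0,1],[0,0,0.48,0,1],[0,0,0,0,1],[0,0,0,0,0.73],[0,0,0,0,0.73],[0,0,0,0,0.73]]'; python3 -m handwheel '[[0,0,-0.5,0,0.73],[0,0,-0.9,0,0.5],[0,0,-0.4,0,0.5],[0,0,0,-0.7,0.5],[0,0,0,-0.57,0.5]]';python3 g.py 0.4531 -0.1144 0.12 10.9
```

```text
clock: 10.0
tool_pos: [0.6229, -0.1489, 0.0519]
orientation: [[-0.0, 1.0, 0.003], [1.0, 0.0, -0.001], [-0.001, 0.003, -1.0]]
wrist_force: [-0.3, -0.9, 0.4]
opening: 0.0254
clock: 10.5
tool_pos: [0.6229, -0.1489, 0.1244]
orientation: [[-0.193, 0.981, 0.004], [0.981, 0.193, -0.002], [-0.002, 0.004, -1.0]]
wrist_force: [0.3, -0.5, -0.3]
opening: 0.0468
t 10.5 tcp [ 0.6229 -0.1489  0.1244] phi 11.12 q6 -0.56 open 0.0468 F [ 0.3 -0.5 -0.3] tilt [ 0.0039 -0.0016]
twist units 0.03  then x 1.65 y -4.01 z 0.11  (now-frame x 1.67 y -4.00)
```

```bash
python3 -m handwheel '[[0.4,-0.96,0,0,0.5],[0.4,-1,0,0,0.5],[0.42,-1,0,0,0.5],[0.44,-1,0,0,0.5],[0,0,0.6,0,0.5],[0,0,0.8,0,0.5],[0,0,0.48,0,0.5],[0,0,0,0,0.5],[0,0,0,0,1],[0,0,0,0,1],[0,0,0,0,1],[0,0,0,0,1]]' 25;python3 -m handwheel '[[0,0,-0.3,0,1],[0,0,-0.6,0,1],[0,0,-0.9,0.6,1],[0,0,0,0.67,1],[0,0,0,0,1]]'; python3 g.py 0.661 -0.149 0.12 0
```

```text
clock: 11.7
tool_pos: [0.4546, -0.1137, 0.048]
orientation: [[-0.189, 0.982, 0.002], [0.982, 0.189, -0.001], [-0.001, 0.002, -1.0]]
wrist_force: [0.6, 0.3, 0.9]
opening: 0.0199
clock: 12.2
tool_pos: [0.4549, -0.1137, 0.1211]
orientation: [[0.0, 1.0, 0.004], [1.0, -0.0, -0.002], [-0.002, 0.004, -1.0]]
wrist_force: [0.6, 0.7, 0.5]
opening: 0.02
t 12.2 tcp [ 0.4549 -0.1137  0.1211] phi -0.01 q6 -0.43 open 0.02 F [0.6 0.7 0.5] tilt [ 0.0037 -0.0017]
twist units -0.00  then x -0.88 y 5.15 z 0.03  (now-frame x -0.88 y 5.15)
```

```bash
python3 -m handwheel '[[-0.18,0.9,0,0,1],[-0.18,0.9,0,0,1],[-0.18,0.9,0,0,1],[-0.18,0.9,0,0,1],[-0.16,0.9,0,0,1],[0,0.6,0,0,1],[0,0,0.5,0,1],[0,0,0.7,0,1],[0,0,0.4,0,1],[0,0,0,0,1],[0,0,0,0,0.73],[0,0,0,0,0.73]]'; python3 -m handwheel '[[0,0,0,0,0.73],[0,0,-0.5,0,0.73],[0,0,-0.9,0,0.5],[0,0,-0.9,0,0.3],[0,0,0,0,0.3]]';python3 g.py 0.509 -0.30 0.2 0;python3 - <<'E'
from m import *
p=snap('top','t2');cv2.imwrite('pics/t2z.png',cv2.resize(p['color'][130:245,205:385,::-1],None,fx=4.4,fy=4.4,interpolation=cv2.INTER_CUBIC))
E
```

```text
clock: 13.4
tool_pos: [0.6573, -0.1485, 0.0549]
orientation: [[-0.0, 1.0, -0.001], [1.0, 0.0, 0.0], [0.0, -0.001, -1.0]]
wrist_force: [-0.4, 0.3, 0.6]
opening: 0.0253
clock: 13.9
tool_pos: [0.6618, -0.15, 0.1545]
orientation: [[0.0, 1.0, 0.012], [1.0, -0.0, -0.005], [-0.005, 0.012, -1.0]]
wrist_force: [-0.0, 0.2, 1.2]
opening: 0.0458
t 13.9 tcp [ 0.6618 -0.15    0.1545] phi -0.01 q6 -0.35 open 0.0458 F [-0.   0.2  1.2] tilt [ 0.0124 -0.0045]
twist units -0.00  then x -3.75 y -3.82 z -1.14  (now-frame x -3.75 y -3.82)
```

View pics/t2z.png

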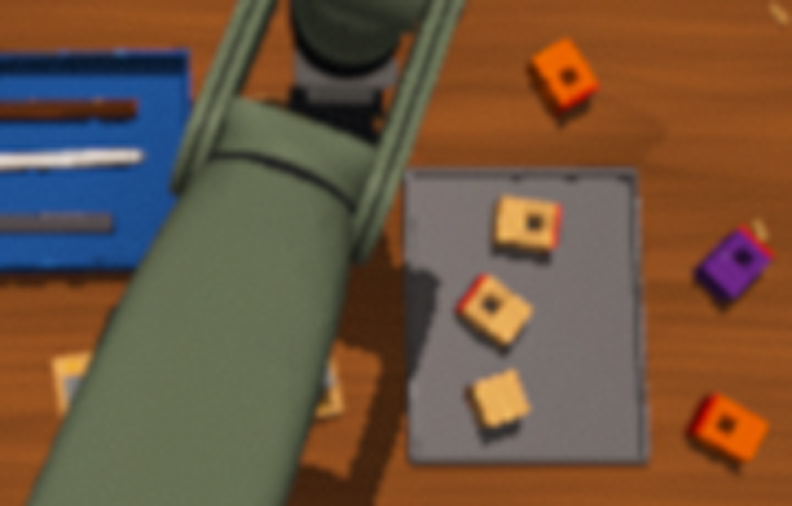

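```bash
python3 -m handwheel '[[-0.5,0,0,0.5,0.3],[-0.5,0,0,0.54,0.3],[0,0,0,0,0.3]]'; python3 g.py 0.5785 -0.346 0.15 -9
```

```text
clock: 14.25
tool_pos: [0.6547, -0.1902, 0.1449]
orientation: [[0.158, 0.987, -0.003], [0.987, -0.158, 0.0], [-0.0, -0.003, -1.0]]
wrist_force: [0.2, 0.2, -0.3]
opening: 0.0654
t 14.25 tcp [ 0.6547 -0.1902  0.1449] phi -9.1 q6 -0.25 open 0.0654 F [ 0.2  0.2 -0.3] tilt [-0.0029  0.0003]
twist units -0.01  then x -4.14 y -1.27 z -0.13  (now-frame x -4.15 y -1.26)
```

```bash
python3 -m handwheel '[[-0.83,-0.25,0,0,0.3],[-0.83,-0.25,0,0,0.3],[-0.83,-0.25,0,0,0.3],[-0.83,-0.25,0,0,0.3],[-0.83,-0.26,0,0,0.3],[0,0,0,0,0.3]]'; python3 g.py 0.5785 -0.346 0.027 -9;python3 - <<'E'
from m import *
p=snap('wrist','w3');W=cloud(p);np.savez('pics/w3.npz',W=W,c=p['color'])
x,y,z=W[...,0],W[...,1],W[...,2]
v,u=np.mgrid[0:384,0:512]
for nm,b in(('bA',(.55,.61,-.37,-.29)),):
    rect(W[(x>b[0])&(x<b[1])&(y>b[2])&(y<b[3])&(z>.034)&(z<.045)&(u>190)&(u<310)],nm)
E
```

```text
clock: 14.85
tool_pos: [0.5779, -0.3473, 0.1454]
orientation: [[0.159, 0.987, -0.002], [0.987, -0.159, 0.0], [-0.0, -0.002, -1.0]]
wrist_force: [-0.3, -0.1, 0.2]
opening: 0.0659
t 14.85 tcp [ 0.5779 -0.3473  0.1454] phi -9.13 q6 -0.51 open 0.0659 F [-0.3 -0.1  0.2] tilt [-0.0023  0.0003]
twist units -0.02  then x 0.04 y 0.01 z 2.96  (now-frame x 0.04 y 0.01)
bA 1592 [ 580.4 -331.4] [50.5 35.8] 81.9 zmed 0.0419
```

View pics/w3.png

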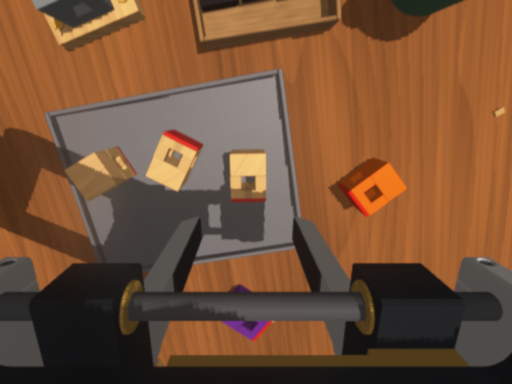

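Candidates: wood blocks at wrist (248,175), (173,160), (100,172) in the tray; orange at (373,188) and purple at (245,310) outside it. I choose the wood one at (248,175), whose red pad is at its lower edge.

```bash
python3 -m handwheel '[[0,0,0.8,0,0.3],[0,0,0.9,0,0.3],[0,0,0.8,0,0.3],[0,0,0.44,0,0.3],[0,0,0,0,0.3],[0,0,0,0,0.8],[0,0,0,0,0.8],[0,0,0,0,0.8],[0,0,0,0,0.8],[0,0,0,0,0.8]]' 3; python3 g.py 0.5785 -0.346 0.027 -9
```

```text
clock: 15.9
tool_pos: [0.5807, -0.3447, 0.03]
orientation: [[0.156, 0.988, 0.001], [0.988, -0.156, -0.0], [-0.0, 0.001, -1.0]]
wrist_force: [0.3, -0.5, 1.3]
opening: 0.0363
t 15.9 tcp [ 0.5807 -0.3447  0.03  ] phi -8.97 q6 -0.51 open 0.0363 F [ 0.3 -0.5  1.3] tilt [ 0.0008 -0.0004]
twist units 0.00  then x -0.04 y -0.05 z 0.07  (now-frame x -0.04 y -0.05)
```

```bash
python3 -m handwheel '[[0.09,0,-0.13,0,0.8],[0.10,0,-0.12,0,0.8],[0.12,0,-0.1,0,0.8],[0.125,0,-0.08,0,0.8],[0.14,0,-0.06,0,0.8],[0.14,0,-0.05,0,0.8],[0.15,0,-0.02,0,0.8],[0.15,0,-0.015,0,0.8],[0.15,0,0.02,0,0.8],[0.15,0,0.025,0,0.8],[0.14,0,0.05,0,0.8],[0.14,0,0.05,0,0.8]]' 3; python3 g.py 0.5785 -0.346 0.027 -9;python3 - <<'E'
from m import *
p=snap('wrist','w4')
p=snap('side','s4');cv2.imwrite('pics/s4z.png',cv2.resize(p['color'][180:310,190:380,::-1],None,fx=4.2,fy=4.2,interpolation=cv2.INTER_CUBIC))
E
```

```text
clock: 17.1
tool_pos: [0.5903, -0.281, 0.0461]
orientation: [[0.156, 0.988, -0.0], [0.988, -0.156, 0.0], [0.0, -0.0, -1.0]]
wrist_force: [0.9, 0.2, -0.8]
opening: 0.0364
t 17.1 tcp [ 0.5903 -0.281   0.0461] phi -8.97 q6 -0.42 open 0.0364 F [ 0.9  0.2 -0.8] tilt [-0.0003  0.0002]
twist units 0.00  then x -1.65 y -0.04 z 0.48  (now-frame x -1.65 y -0.04)
```

View pics/w4.png

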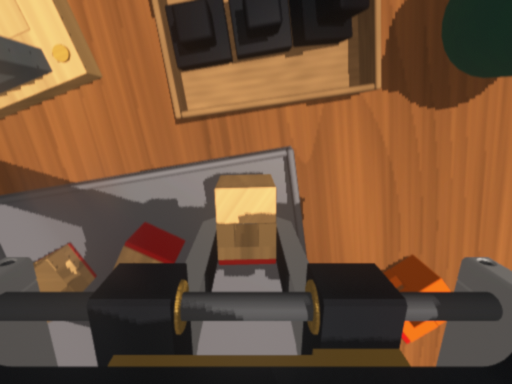

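View pics/s4z.png

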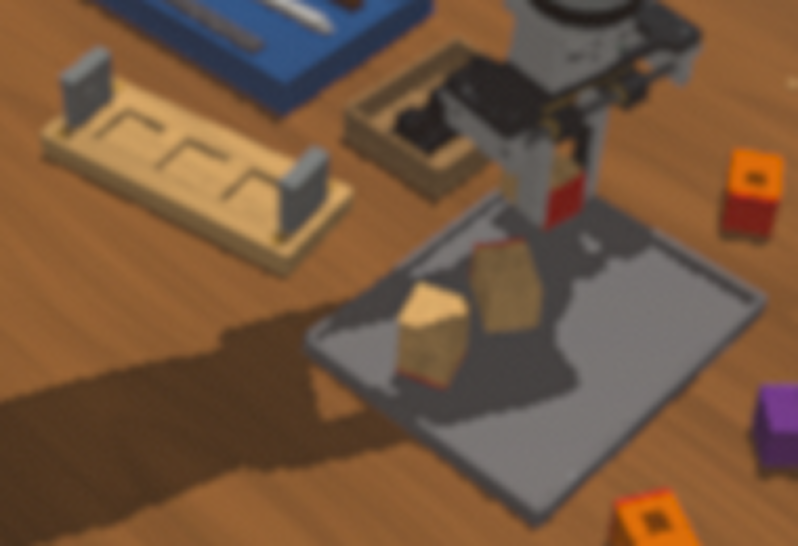

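```bash
python3 -m handwheel '[[-0.25,-0.5,0,-0.5,0.8],[0,0,0,-0.54,0.8],[0,0,0.2,0,0.8],[0,0,0.18,0,0.8],[0,0,0,0,0.8],[0,0,0,0,0.5],[0,0,0,0,0.5],[0,0,-0.25,0,0.5],[0,0,-0.25,0,0.5],[0,0,0,0,0.5]]' 3; python3 g.py 0.5785 -0.346 0.050 0;python3 - <<'E'
from m import *
p=snap('wrist','w5');W=cloud(p)
x,y,z=W[...,0],W[...,1],W[...,2];v,u=np.mgrid[0:384,0:512]
rect(W[(z>.034)&(z<.047)&(u>217)&(u<277)&(v>150)&(v<285)],'b')
E
```

```text
clock: 18.2
tool_pos: [0.5709, -0.2895, 0.0542]
orientation: [[0.0, 1.0, 0.004], [1.0, -0.0, -0.003], [-0.003, 0.004, -1.0]]
wrist_force: [-0.1, -0.4, -0.1]
opening: 0.047
t 18.2 tcp [ 0.5709 -0.2895  0.0542] phi -0.03 q6 -0.6 open 0.047 F [-0.1 -0.4 -0.1] tilt [ 0.0042 -0.0029]
twist units -0.00  then x -1.41 y 0.19 z 0.11  (now-frame x -1.41 y 0.19)
b 3289 [ 567.9 -274.2] [50.8 35.5] 89.6 zmed 0.0419
```

View pics/w5.png

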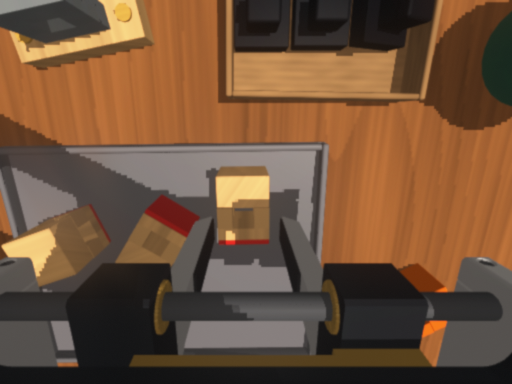

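```bash
python3 -m handwheel '[[-0.06,-0.07,0.04,0,0.5],[0,0,0,0,0.8],[0,0,0,0,0.8],[0,0,0,0,0.8],[0,0,0,0,0.8],[0,0,-0.5,0,0.8],[0,0,-0.5,0,0.8],[0,0,0,0,0.8]]' 3; python3 g.py 0.5785 -0.346 0.050 0;python3 - <<'E'
from m import *
p=snap('wrist','w6')
E
```

```text
clock: 19.05
tool_pos: [0.5684, -0.292, 0.0927]
orientation: [[0.0, 1.0, 0.005], [1.0, -0.0, -0.004], [-0.004, 0.005, -1.0]]
wrist_force: [0.0, -0.4, 0.3]
opening: 0.036
t 19.05 tcp [ 0.5684 -0.292   0.0927] phi -0.02 q6 -0.61 open 0.036 F [ 0.  -0.4  0.3] tilt [ 0.0051 -0.0035]
twist units -0.00  then x -1.35 y 0.25 z 1.07  (now-frame x -1.35 y 0.25)
```

View pics/w6.png

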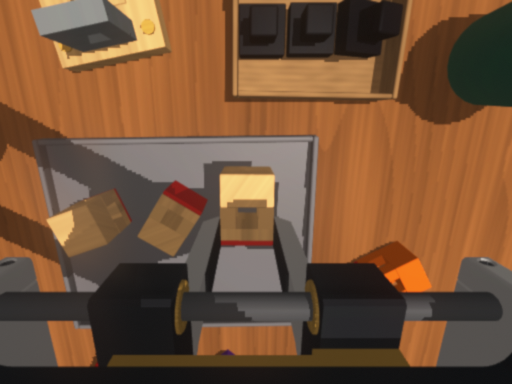

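```bash
python3 -m handwheel '[[0,0,0.4,0,0.8],[0,0,0.4,0,0.8],[0.2,0,0,0,0.8],[0.15,0,0,0,0.8],[0,0,0,0,0.8]]' 4; python3 g.py 0.5785 -0.346 0.050 0;python3 - <<'E'
from m import *
p=snap('wrist','w7')
E
python3 -m handwheel '[[0.13,0,-0.09,0,0.8],[0.12,0,-0.11,0,0.8],[0.145,0,-0.09,0,0.8],[0.145,0,-0.09,0,0.8],[0.165,0,-0.05,0,0.8],[0.165,0,-0.05,0,0.8],[0,0,0,0,0.8]]' 4; python3 g.py 0.5785 -0.346 0.050 0;python3 - <<'E'
from m import *
p=snap('wrist','w8')
p=snap('side','s8');cv2.imwrite('pics/s8z.png',cv2.resize(p['color'][170:270,250:380,::-1],None,fx=5,fy=5,interpolation=cv2.INTER_CUBIC))
E
```

```text
clock: 19.6
tool_pos: [0.5661, -0.2755, 0.0571]
orientation: [[-0.0, 1.0, -0.001], [1.0, 0.0, 0.001], [0.001, -0.001, -1.0]]
wrist_force: [0.6, -0.2, -0.3]
opening: 0.0362
t 19.6 tcp [ 0.5661 -0.2755  0.0571] phi 0.02 q6 -0.59 open 0.0362 F [ 0.6 -0.2 -0.3] tilt [-0.0009  0.0009]
twist units 0.00  then x -1.76 y 0.31 z 0.18  (now-frame x -1.76 y 0.31)
clock: 20.35
tool_pos: [0.5666, -0.2407, 0.0773]
orientation: [[-0.0, 1.0, 0.001], [1.0, 0.0, 0.0], [0.0, 0.001, -1.0]]
wrist_force: [-0.0, -0.2, -0.8]
opening: 0.0357
t 20.35 tcp [ 0.5666 -0.2407  0.0773] phi 0.03 q6 -0.54 open 0.0357 F [-0.  -0.2 -0.8] tilt [0.0005 0.0004]
twist units 0.00  then x -2.63 y 0.30 z 0.68  (now-frame x -2.63 y 0.30)
```

View pics/w8.png

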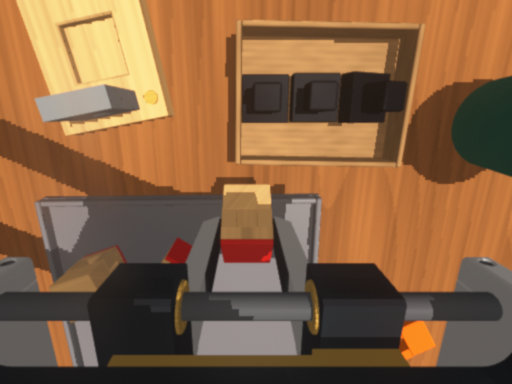

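View pics/s8z.png

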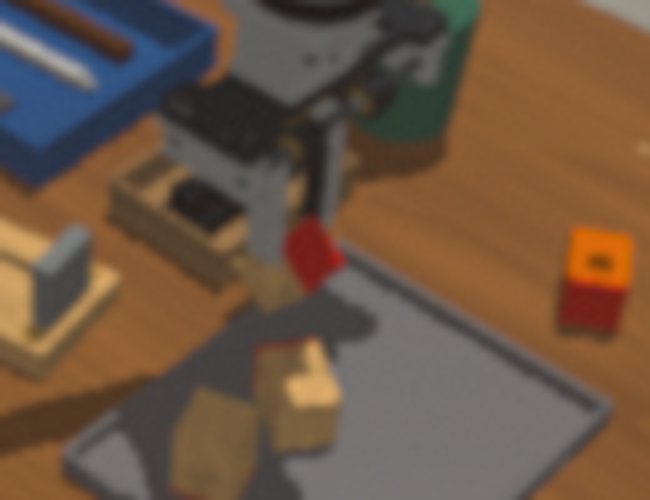

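```bash
python3 -m handwheel '[[0.17,0,-0.01,0,0.8],[0.17,0,-0.005,0,0.8],[0.165,0,0.03,0,0.8],[0.165,0,0.04,0,0.8],[0.15,0,0.07,0,0.8],[0.15,0,0.08,0,0.8],[0.05,0,0.05,0,0.8],[0,0,0,0,0.8]]' 4; python3 g.py 0.5785 -0.346 0.050 0;python3 - <<'E'
from m import *
p=snap('wrist','w9')
p=snap('side','s9');cv2.imwrite('pics/s9z.png',cv2.resize(p['color'][170:270,250:380,::-1],None,fx=5,fy=5,interpolation=cv2.INTER_CUBIC))
E
```

```text
clock: 21.25
tool_pos: [0.5663, -0.2001, 0.0664]
orientation: [[0.0, 1.0, -0.0], [1.0, -0.0, 0.001], [0.001, -0.0, -1.0]]
wrist_force: [0.1, 0.8, -0.8]
opening: 0.0361
t 21.25 tcp [ 0.5663 -0.2001  0.0664] phi -0.0 q6 -0.48 open 0.0361 F [ 0.1  0.8 -0.8] tilt [-0.0003  0.0011]
twist units -0.00  then x -3.65 y 0.31 z 0.41  (now-frame x -3.65 y 0.31)
```

View pics/w9.png

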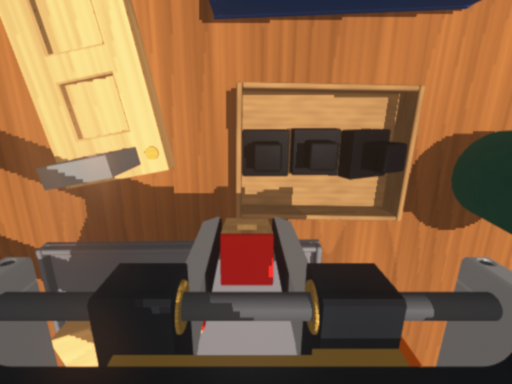

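View pics/s9z.png

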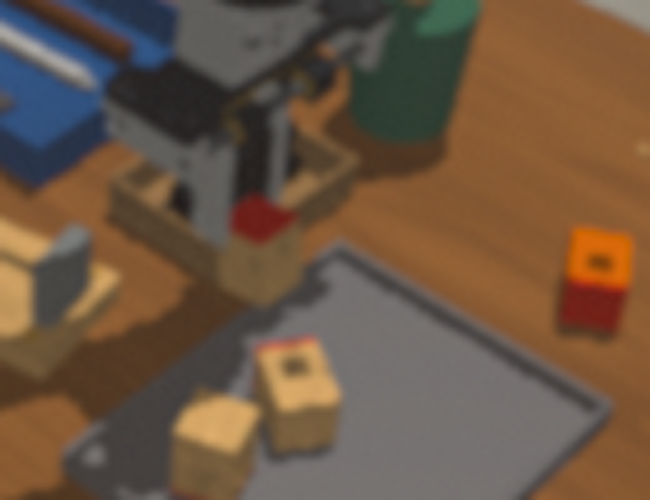

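```bash
cat >> m.py <<'E'
def red(W,c,umin=200,umax=300,vmin=0,vmax=300):
    c=c.astype(int);v,u=np.mgrid[0:384,0:512]
    k=(c[...,0]>90)&(c[...,1]<60)&(c[...,2]<60)&(u>umin)&(u<umax)&(v>vmin)&(v<vmax)&~np.isnan(W[...,0])
    P=W[k];med=np.median(P,0);P=P[np.abs(P[:,2]-med[2])<.02]
    A=np.c_[P[:,:2]-P[:,:2].mean(0),np.ones(len(P))];s,*_=np.linalg.lstsq(A,P[:,2],rcond=None)
    rect(P,'red');print('plane slope dz/dx,dz/dy',np.round(s,3),'mean',np.round(P.mean(0),4),'zrange',np.round(np.percentile(P[:,2],[2,98]),4))
E
python3 - <<'E'
from m import *
p=snap('wrist');red(cloud(p),p['color'])
E
```

```text
red 2689 [ 565.4 -216.9] [36.1 35.8] 0.4 zmed 0.0651
plane slope dz/dx,dz/dy [-0.001 -0.148  0.065] mean [ 0.5652 -0.216   0.0651] zrange [0.0619 0.068 ]
```

```bash
python3 -m handwheel '[[0,0,-0.4,0,0.8],[0,0,-0.6,-0.5,0.8],[0,0,-0.6,-0.77,0.8],[0,0,0,0,0.8]]' 8; python3 g.py 0.4487 -0.0915 0.13 10.9
```

```text
clock: 21.8
tool_pos: [0.5694, -0.2031, 0.1359]
orientation: [[-0.188, 0.982, 0.008], [0.982, 0.188, -0.005], [-0.006, 0.007, -1.0]]
wrist_force: [0.1, -0.4, -0.0]
opening: 0.0361
t 21.8 tcp [ 0.5694 -0.2031  0.1359] phi 10.86 q6 -0.67 open 0.0361 F [ 0.1 -0.4 -0. ] tilt [ 0.0084 -0.0048]
twist units -0.00  then x 3.31 y -2.44 z 0.15  (now-frame x 3.31 y -2.44)
```

```bash
python3 -m handwheel '[[0.66,-0.49,0,0,0.8],[0.66,-0.49,0,0,0.8],[0.66,-0.49,0,0,0.8],[0.66,-0.48,0,0,0.8],[0.66,-0.48,0,0,0.8],[0,0,0,0,0.8],[0,0,0,0,0.8]]'; python3 g.py 0.4487 -0.0915 0.067 10.9
python3 - <<'E'
from m import *
p=snap('wrist','w10');red(cloud(p),p['color'])
E
```

```text
clock: 22.5
tool_pos: [0.4457, -0.0898, 0.1305]
orientation: [[-0.188, 0.982, 0.0], [0.982, 0.188, -0.0], [-0.001, 0.0, -1.0]]
wrist_force: [0.4, -0.5, 0.0]
opening: 0.0361
t 22.5 tcp [ 0.4457 -0.0898  0.1305] phi 10.82 q6 -0.58 open 0.0361 F [ 0.4 -0.5  0. ] tilt [ 0.0003 -0.0005]
twist units -0.01  then x -0.06 y 0.07 z 1.59  (now-frame x -0.06 y 0.07)
red 2670 [ 447.7 -105.3] [36.  35.8] 10.5 zmed 0.1292
plane slope dz/dx,dz/dy [ 0.03  -0.148  0.129] mean [ 0.4475 -0.1047  0.1292] zrange [0.1261 0.1322]
```

View pics/w10.png

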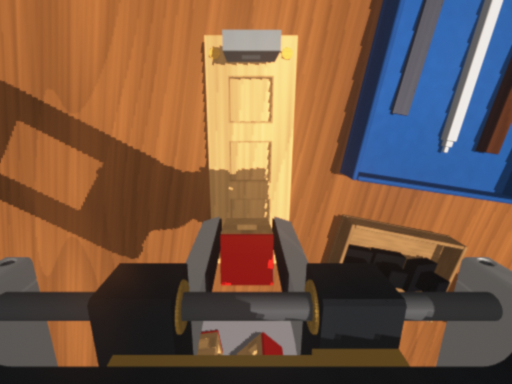

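```bash
python3 -m handwheel '[[-0.08,0.09,0.3,0,0.8],[0,0,0.6,0,0.8],[0,0,0.4,0,0.8],[0,0,0.2,0,0.8],[0,0,0.05,0,0.8],[0,0,0,0,0.8]]'; python3 g.py 0.4487 -0.0915 0.067 10.9
python3 - <<'E'
from m import *
p=snap('wrist','w11');red(cloud(p),p['color'])
E
```

```text
clock: 23.15
tool_pos: [0.4505, -0.0927, 0.0684]
orientation: [[-0.188, 0.982, -0.0], [0.982, 0.188, 0.0], [0.0, -0.0, -1.0]]
wrist_force: [-0.6, -0.4, -0.0]
opening: 0.0362
t 23.15 tcp [ 0.4505 -0.0927  0.0684] phi 10.85 q6 -0.58 open 0.0362 F [-0.6 -0.4 -0. ] tilt [-0.0002  0.0001]
twist units -0.01  then x 0.04 y -0.04 z 0.03  (now-frame x 0.04 y -0.04)
red 2652 [ 452.6 -108.3] [35.9 35.8] 11.0 zmed 0.0671
plane slope dz/dx,dz/dy [ 0.029 -0.145  0.067] mean [ 0.4522 -0.1076  0.0671] zrange [0.0639 0.0701]
```

View pics/w11.png

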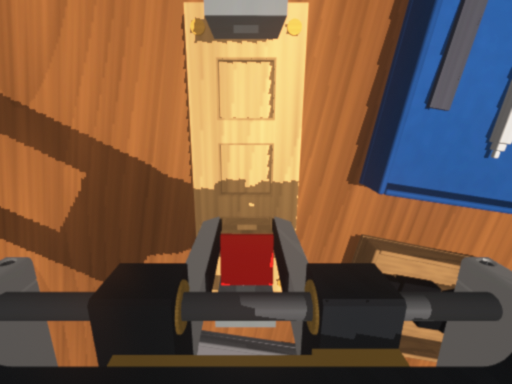

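```bash
python3 -m handwheel '[[0,0,0.07,0,0.8],[0,0,0,0,0.8],[0,0,0,0,0.55],[0,0,0,0,0.45],[0,0,0,0,0.4],[0,0,-0.5,0,0.4],[0,0,-0.5,0,0.4],[0,0,0,0,0.4]]'; python3 g.py 0.4487 -0.0915 0.067 10.9
python3 - <<'E'
from m import *
p=snap('wrist','w12');red(cloud(p),p['color'])
E
```

```text
clock: 24.0
tool_pos: [0.4525, -0.0932, 0.1085]
orientation: [[-0.189, 0.982, 0.006], [0.982, 0.189, -0.002], [-0.003, 0.005, -1.0]]
wrist_force: [0.5, -0.2, -0.5]
opening: 0.0563
t 24.0 tcp [ 0.4525 -0.0932  0.1085] phi 10.89 q6 -0.58 open 0.0563 F [ 0.5 -0.2 -0.5] tilt [ 0.0059 -0.0024]
twist units -0.00  then x 0.06 y -0.08 z 1.04  (now-frame x 0.06 y -0.08)
red 1646 [ 453.8 -115. ] [35.2 35.8] 11.0 zmed 0.0629
plane slope dz/dx,dz/dy [ 0.002 -0.01   0.063] mean [ 0.4535 -0.114   0.0629] zrange [0.0609 0.0642]
```

View pics/w12.png

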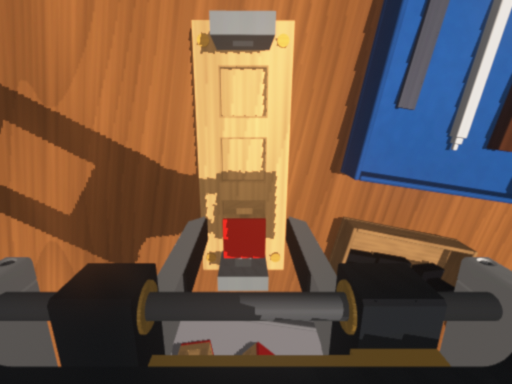

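```bash
python3 -m handwheel '[[0,0,-0.5,0.9,0.4],[0,0,-0.5,0.9,0.4],[0,0,0,0.9,0.4],[0,0,0,0.9,0.4],[0,0,0,0.9,0.4],[0,0,0,0.96,0.4]]'; python3 g.py 0.5186 -0.2885 0.14 -36
```

```text
clock: 24.65
tool_pos: [0.4492, -0.092, 0.1445]
orientation: [[0.593, 0.805, -0.002], [0.805, -0.593, 0.001], [-0.001, -0.002, -1.0]]
wrist_force: [-0.1, 0.5, 0.0]
opening: 0.0564
t 24.65 tcp [ 0.4492 -0.092   0.1445] phi -36.37 q6 0.24 open 0.0564 F [-0.1  0.5  0. ] tilt [-0.0021  0.0008]
twist units -0.04  then x -2.96 y 4.29 z 0.11  (now-frame x -2.93 y 4.31)
```

```bash
python3 -m handwheel '[[-0.5,0.72,0,0,0.4],[-0.5,0.72,0,0,0.4],[-0.5,0.72,0,0,0.4],[-0.5,0.72,0,0,0.4],[-0.5,0.72,0,0,0.4],[-0.44,0.7,0,0,0.4],[0,0,0,0,0.4]]'; python3 g.py 0.5186 -0.2885 0.052 -36;python3 - <<'E'
from m import *
p=snap('wrist','w13');W=cloud(p)
x,y,z=W[...,0],W[...,1],W[...,2];v,u=np.mgrid[0:384,0:512]
for b in((.475,.54,-.345,-.26),(.40,.465,-.335,-.265)):
  rect(W[(x>b[0])&(x<b[1])&(y>b[2])&(y<b[3])&(z>.034)&(z<.06)&(v<280)],'b')
E
```

```text
clock: 25.35
tool_pos: [0.5204, -0.2921, 0.1443]
orientation: [[0.591, 0.807, -0.0], [0.807, -0.591, -0.001], [-0.001, 0.0, -1.0]]
wrist_force: [-0.1, 0.4, 0.5]
opening: 0.0565
t 25.35 tcp [ 0.5204 -0.2921  0.1443] phi -36.23 q6 -0.02 open 0.0565 F [-0.1  0.4  0.5] tilt [-0.0001 -0.0009]
twist units -0.03  then x 0.05 y -0.09 z 2.31  (now-frame x 0.05 y -0.09)
b 1457 [ 502.  -303.3] [50.4 36. ] 56.9 zmed 0.0419
b 215 [ 432.9 -303.4] [36.1 36. ] 20.1 zmed 0.0555
```

View pics/w13.png

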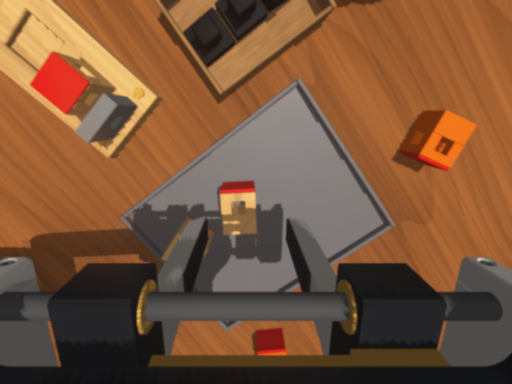

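```bash
python3 -m handwheel '[[0,0,0.3,-0.37,0.4],[0,0,0,0,0.4]]';python3 g.py 0.5118 -0.2882 0.052 -33
```

```text
clock: 25.6
tool_pos: [0.518, -0.2863, 0.131]
orientation: [[0.542, 0.84, -0.005], [0.84, -0.542, 0.004], [0.001, -0.006, -1.0]]
wrist_force: [0.4, -0.2, -0.7]
opening: 0.056
t 25.6 tcp [ 0.518  -0.2863  0.131 ] phi -32.83 q6 -0.08 open 0.056 F [ 0.4 -0.2 -0.7] tilt [-0.0047  0.0039]
twist units 0.02  then x -0.12 y -0.10 z 1.98  (now-frame x -0.12 y -0.10)
```

```bash
python3 -m handwheel '[[-0.12,-0.1,0.4,0,0.4],[0,0,0.6,0,0.4],[0,0,0.4,0,0.4],[0,0,0.3,0,0.4],[0,0,0,0,0.4],[0,0,0,0,0.4]]';python3 g.py 0.5118 -0.2882 0.052 -33
```

```text
clock: 26.2
tool_pos: [0.5141, -0.2901, 0.0661]
orientation: [[0.542, 0.84, 0.0], [0.84, -0.542, 0.0], [0.0, -0.0, -1.0]]
wrist_force: [0.5, -0.3, 0.5]
opening: 0.0564
t 26.2 tcp [ 0.5141 -0.2901  0.0661] phi -32.85 q6 -0.09 open 0.0564 F [ 0.5 -0.3  0.5] tilt [0.     0.0001]
twist units 0.02  then x 0.01 y -0.07 z 0.35  (now-frame x 0.01 y -0.07)
```

```bash
python3 -m handwheel '[[0,-0.07,0.36,0,0.4],[0,0,0,0,0.8],[0,0,0,0,0.8],[0,0,0,0,0.8],[0,0,0,0,0.8],[0,0,-0.4,0,0.8],[0,0,-0.6,-0.8,0.8],[0,0,0,-1,0.8],[0,0,0,-1,0.8],[0,0,0,-1,0.8],[0,0,0,0,0.8],[0,0,0,0,0.8]]' 4;python3 g.py 0.47 -0.37 0.06 0
python3 - <<'E'
from m import *
p=snap('wrist','w14');W=cloud(p)
x,y,z=W[...,0],W[...,1],W[...,2];v,u=np.mgrid[0:384,0:512]
zt=np.nanmax(z[(u>225)&(u<270)&(v>180)&(v<260)]);print(zt)
E
```

```text
clock: 27.4
tool_pos: [0.512, -0.2892, 0.0924]
orientation: [[0.007, 1.0, 0.001], [1.0, -0.007, -0.001], [-0.001, 0.001, -1.0]]
wrist_force: [-0.0, 0.3, -0.5]
opening: 0.0359
t 27.4 tcp [ 0.512  -0.2892  0.0924] phi -0.38 q6 -0.65 open 0.0359 F [-0.   0.3 -0.5] tilt [ 0.001  -0.0007]
twist units -0.04  then x -2.02 y -1.05 z 0.81  (now-frame x -2.03 y -1.04)
0.08473775950142803
```

View pics/w14.png

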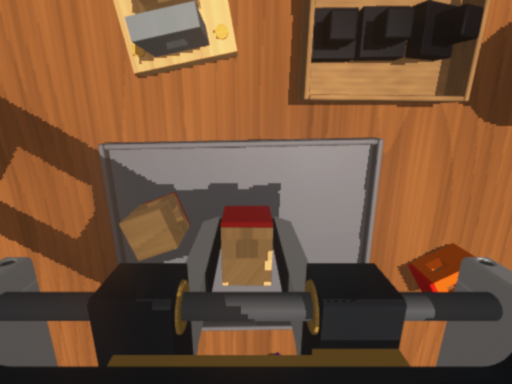

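```bash
cat >> m.py <<'E'
def face(W,c,u0,u1,v0,v1,zmin,zmax):
    v,u=np.mgrid[0:384,0:512];z=W[...,2];cc=c.astype(int)
    k=(u>u0)&(u<u1)&(v>v0)&(v<v1)&(z>zmin)&(z<zmax)
    P=W[k]
    for _ in range(4):
        A=np.c_[P[:,:2]-P[:,:2].mean(0),np.ones(len(P))];s,*_=np.linalg.lstsq(A,P[:,2],rcond=None);r=np.abs(A@s-P[:,2]);P=P[r<max(.0015,np.median(r)*2)]
    rect(P,'face');print('slope',np.round(s,3))
E
python3 - <<'E'
from m import *
p=snap('wrist');W=cloud(p)
face(W,p['color'],222,272,228,285,.06,.1)
red(W,p['color'])
E
```

```text
face 2310 [ 511.5 -308. ] [44.9 34.9] 89.2 zmed 0.0824
slope [-0.001  0.003  0.082]
red 1018 [ 511.  -282.8] [ 5.1 35.4] 89.6 zmed 0.0723
plane slope dz/dx,dz/dy [-0.063 -6.232  0.07 ] mean [ 0.5111 -0.2814  0.0703] zrange [0.0493 0.0831]
```

```bash
python3 -m handwheel '[[-0.6,-0.1,0,0,0.8],[-0.7,-0.2,0,0,0.8],[-0.72,-0.23,0,0,0.8],[0,0,0.4,0,0.8],[0,0,0.4,0,0.8],[0,0,0,0,0.8]]' 4;python3 g.py 0.49 -0.3852 0.0594 0
python3 - <<'E'
from m import *
p=snap('wrist','w15');W=cloud(p)
face(W,p['color'],222,272,228,285,.04,.1)
v,u=np.mgrid[0:384,0:512]
x,y,z=[W[...,i] for i in range(3)]
k=(v>280)&(z>.012)&(z<.019)&(u>150)&(u<330); print(k.sum()); 
if k.sum()>5: print(np.round(np.percentile(y[k],[2,50,98]),4))
k=(v<230)&(z>.013)&(z<.018)&(u>80)&(u<380); print('y+ wall',np.round(np.percentile(y[k],[2,10,50,90,98]),4))
E
```

```text
clock: 28.1
tool_pos: [0.4879, -0.3665, 0.0554]
orientation: [[0.004, 1.0, -0.006], [1.0, -0.004, 0.006], [0.006, -0.006, -1.0]]
wrist_force: [-0.2, 0.2, -0.6]
opening: 0.0358
t 28.1 tcp [ 0.4879 -0.3665  0.0554] phi -0.21 q6 -0.78 open 0.0358 F [-0.2  0.2 -0.6] tilt [-0.0055  0.0061]
twist units -0.02  then x -0.47 y 0.05 z -0.10  (now-frame x -0.47 y 0.05)
face 2297 [ 487.5 -385.6] [45. 35.] 89.3 zmed 0.0454
slope [-0.008  0.015  0.045]
475
[-0.5008 -0.4299 -0.4274]
y+ wall [-0.3669 -0.3405 -0.2381 -0.2345 -0.2332]
```

View pics/w15.png

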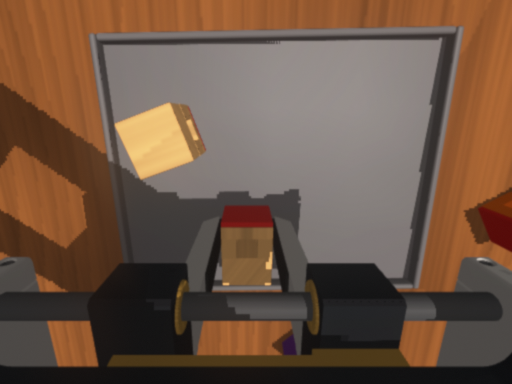

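```bash
python3 -m handwheel '[[-0.25,0,-0.08,0,0.8],[-0.24,0,0,0,0.8],[0,0,0,0,0.8],[-0.13,0,-0.1,0,0.8],[-0.12,0,-0.11,0,0.8],[-0.145,0,-0.09,0,0.8],[-0.145,0,-0.09,0,0.8],[-0.165,0,-0.05,0,0.8],[-0.165,0,-0.05,0,0.8],[0,0,0,0,0.8]]' 4;python3 g.py 0.49 -0.3852 0.0594 0
python3 - <<'E'
from m import *
p=snap('wrist','w16')
p=snap('side','s16');cv2.imwrite('pics/s16z.png',cv2.resize(p['color'][220:320,260:390,::-1],None,fx=5,fy=5,interpolation=cv2.INTER_CUBIC))
E
```

```text
clock: 29.15
tool_pos: [0.4901, -0.4254, 0.0827]
orientation: [[0.004, 1.0, 0.001], [1.0, -0.004, -0.001], [-0.001, 0.001, -1.0]]
wrist_force: [0.8, 0.5, -0.1]
opening: 0.0359
t 29.15 tcp [ 0.4901 -0.4254  0.0827] phi -0.25 q6 -0.84 open 0.0359 F [ 0.8  0.5 -0.1] tilt [ 0.0007 -0.0011]
twist units -0.03  then x 1.01 y -0.00 z 0.58  (now-frame x 1.01 y -0.01)
```

View pics/s16z.png

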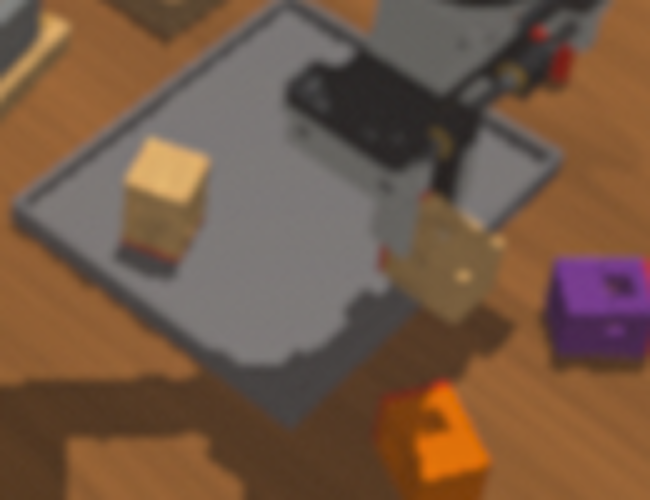

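View pics/w16.png

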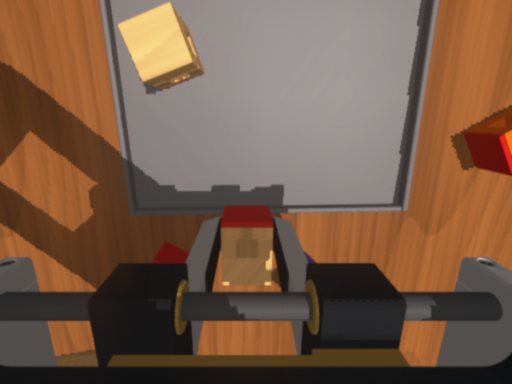

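Run:
```python
from m import *
p=snap('wrist');W=cloud(p)
red(W,p['color'])
v,u=np.mgrid[0:384,0:512]
for vv in range(200,290,8): print(vv,np.round(W[vv,247],4),p['color'][vv,247])
```

```text
red 947 [ 489.  -417.9] [ 5.4 35.6] 90.0 zmed 0.064
plane slope dz/dx,dz/dy [-0.017 -5.165  0.062] mean [ 0.489  -0.4164  0.0623] zrange [0.0441 0.0731]
200 [ 0.4894 -0.4215  0.0064] [71 66 66]
208 [ 0.4894 -0.4156  0.045 ] [103  26  23]
216 [ 0.4894 -0.4157  0.0621] [104  25  21]
224 [ 0.4893 -0.4172  0.0731] [129  26  22]
232 [ 0.4893 -0.4235  0.0723] [119  87  53]
240 [ 0.4893 -0.443   0.0449] [115  84  51]
248 [ 0.4893 -0.4437  0.0571] [115  84  51]
256 [ 0.4893 -0.4435  0.0695] [117  85  51]
264 [ 0.4893 -0.4491  0.0711] [140 103  61]
272 [ 0.4893 -0.4552  0.0717] [138 102  61]
280 [ 0.4893 -0.4617  0.0719] [139 102  62]
288 [ 4.893e-01 -5.197e-01  5.000e-04] [166 100  53]
```

```bash
python3 -m handwheel '[[0.6,0,0,0,0.8],[0.65,0,0,0,0.8],[0,0,0.3,0,0.8],[0,0,0.35,0,0.8],[0,0,0,0,0.8],[0,0,0,0,0.8]]' 4;python3 g.py 0.49 -0.3852 0.0574 0
python3 - <<'E'
from m import *
p=snap('wrist','w17');W=cloud(p)
face(W,p['color'],222,272,228,285,.04,.1)
v,u=np.mgrid[0:384,0:512];z=W[...,2]
k=(v>280)&(z>.012)&(z<.019)&(u>150)&(u<330); print(k.sum(),np.round(np.percentile(W[...,1][k],[5,50,98]),4))
E
```

```text
clock: 29.9
tool_pos: [0.4895, -0.3743, 0.0551]
orientation: [[0.004, 1.0, -0.001], [1.0, -0.004, 0.001], [0.001, -0.001, -1.0]]
wrist_force: [1.1, 0.5, -0.4]
opening: 0.036
t 29.9 tcp [ 0.4895 -0.3743  0.0551] phi -0.24 q6 -0.79 open 0.036 F [ 1.1  0.5 -0.4] tilt [-0.0014  0.0011]
twist units -0.03  then x -0.27 y 0.01 z -0.06  (now-frame x -0.27 y 0.01)
face 2311 [ 489.1 -393.4] [44.8 35. ] 89.3 zmed 0.0451
slope [-0.002  0.01   0.045]
101 [-0.5017 -0.4958 -0.4313]
```

```bash
python3 -m handwheel '[[-0.2,0,0,0,0.8],[-0.16,0,-0.02,0,0.8],[-0.13,0,-0.06,0,0.8],[-0.13,0,-0.1,0,0.8],[-0.14,0,-0.1,0,0.8],[-0.145,0,-0.09,0,0.8],[0,0,0,0,0.8]]' 4;python3 g.py 0.49 -0.3852 0.0594 0
python3 - <<'E'
from m import *
p=snap('wrist','w18');W=cloud(p)
for vv in range(200,290,8): print(vv,np.round(W[vv,247],4),p['color'][vv,247])
p=snap('side','s18');cv2.imwrite('pics/s18z.png',cv2.resize(p['color'][220:320,260:390,::-1],None,fx=5,fy=5,interpolation=cv2.INTER_CUBIC))
E
```

```text
clock: 30.65
tool_pos: [0.4904, -0.4123, 0.0722]
orientation: [[0.004, 1.0, 0.001], [1.0, -0.004, -0.003], [-0.003, 0.001, -1.0]]
wrist_force: [0.6, -0.8, -0.4]
opening: 0.036
t 30.65 tcp [ 0.4904 -0.4123  0.0722] phi -0.24 q6 -0.83 open 0.036 F [ 0.6 -0.8 -0.4] tilt [ 0.0015 -0.0028]
twist units -0.03  then x 0.68 y -0.01 z 0.32  (now-frame x 0.68 y -0.01)
200 [ 0.49   -0.3917  0.0525] [121  26  24]
208 [ 0.49   -0.3955  0.0587] [121  25  21]
216 [ 0.4899 -0.3997  0.0629] [121  25  21]
224 [ 0.4899 -0.4033  0.0681] [124  26  21]
232 [ 0.4899 -0.4102  0.0657] [107  77  47]
240 [ 0.4899 -0.424   0.0497] [135  99  59]
248 [ 0.4899 -0.4302  0.0504] [126  91  55]
256 [ 0.4899 -0.4422  0.0411] [126  90  53]
264 [ 0.49   -0.4737  0.0011] [169 101  53]
272 [ 0.49   -0.4828  0.0006] [169 100  53]
280 [ 0.4899 -0.4918  0.0007] [167 100  53]
288 [ 0.4899 -0.5002  0.0018] [166 100  51]
```

View pics/w18.png

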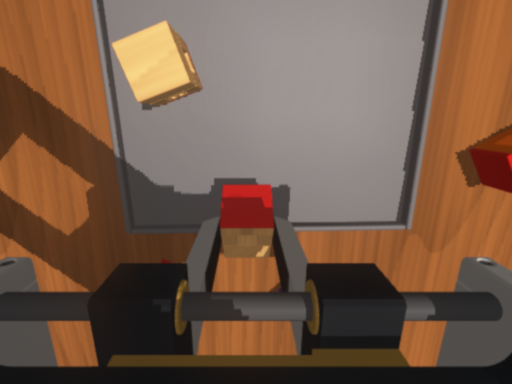

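View pics/s18z.png

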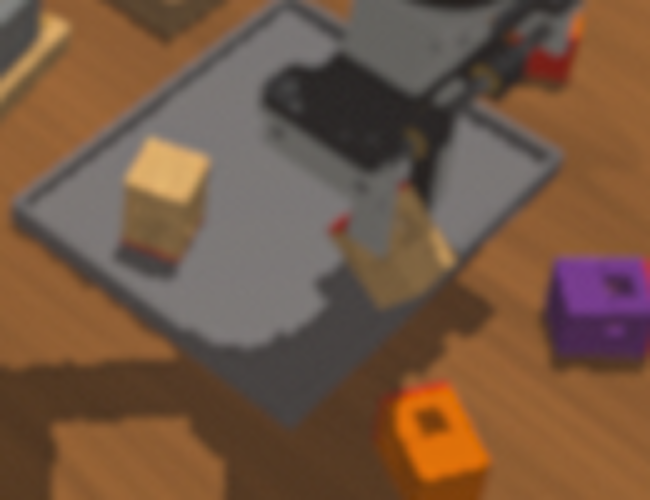

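```bash
python3 -m handwheel '[[-0.2,0,-0.04,0,0.8],[-0.2,0,-0.01,0,0.8],[-0.2,0,0.02,0,0.8],[-0.2,0,0.05,0,0.8],[-0.19,0,0.08,0,0.8],[-0.1,0,0.06,0,0.8],[0,0,0,0,0.8],[0,0,0,0,0.8]]' 4;python3 g.py 0.49 -0.3852 0.0594 0
python3 - <<'E'
from m import *
p=snap('wrist','w19');W=cloud(p)
red(W,p['color'])
for vv in range(180,290,8): print(vv,np.round(W[vv,247],4),p['color'][vv,247])
E
```

```text
clock: 31.55
tool_pos: [0.4899, -0.4542, 0.0645]
orientation: [[0.004, 1.0, 0.0], [1.0, -0.004, -0.0], [-0.0, 0.0, -1.0]]
wrist_force: [-0.6, -1.2, 0.2]
opening: 0.0357
t 31.55 tcp [ 0.4899 -0.4542  0.0645] phi -0.22 q6 -0.87 open 0.0357 F [-0.6 -1.2  0.2] tilt [ 0.0003 -0.0004]
twist units -0.03  then x 1.73 y 0.00 z 0.13  (now-frame x 1.73 y -0.01)
red 3054 [ 489.2 -440. ] [45.  39.3] 87.7 zmed 0.0669
plane slope dz/dx,dz/dy [0.002 0.007 0.067] mean [ 0.4889 -0.4353  0.0669] zrange [0.0656 0.0682]
180 [ 0.4895 -0.4204  0.0396] [148 109  68]
188 [ 0.4895 -0.4186  0.0677] [219  39  33]
196 [ 0.4895 -0.4238  0.0675] [237  43  36]
204 [ 0.4895 -0.4292  0.0668] [229  39  33]
212 [ 0.4895 -0.4345  0.0669] [132  24  20]
220 [ 0.4895 -0.4401  0.0663] [132  23  19]
228 [ 0.4894 -0.4455  0.0665] [132  23  18]
236 [ 0.4894 -0.4508  0.067 ] [131  23  18]
244 [ 4.895e-01 -4.906e-01  2.000e-04] [91 52 29]
252 [ 0.4895 -0.4984  0.0009] [129  75  39]
260 [ 0.4895 -0.5062  0.0017] [170 101  52]
268 [ 0.4895 -0.5149  0.0013] [168 100  53]
276 [ 0.4894 -0.5239  0.0008] [168 100  52]
284 [ 0.4894 -0.5325  0.0009] [166  99  51]
```

View pics/w19.png

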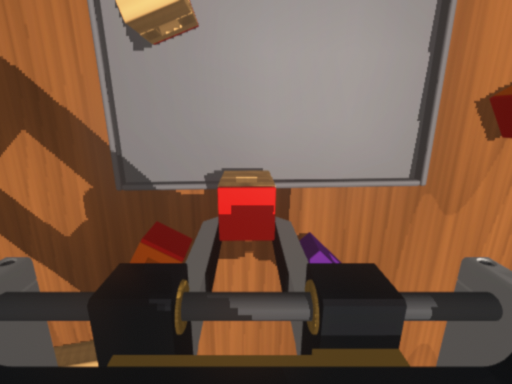

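```bash
python3 -m handwheel '[[0,0,-0.3,0,0.8],[0,0,-0.6,-0.4,0.8],[0,0,-0.6,-0.9,0.8],[0,0,-0.3,0,0.8],[0,0,0,0,0.8]]' 10; python3 g.py 0.4453 -0.0739 0.135 10.9
```

```text
clock: 32.1
tool_pos: [0.4911, -0.4546, 0.1396]
orientation: [[-0.188, 0.982, 0.003], [0.982, 0.188, -0.003], [-0.004, 0.003, -1.0]]
wrist_force: [0.7, -0.0, -0.4]
opening: 0.0359
t 32.1 tcp [ 0.4911 -0.4546  0.1396] phi 10.84 q6 -1.07 open 0.0359 F [ 0.7 -0.  -0.4] tilt [ 0.0033 -0.0034]
twist units -0.01  then x 9.56 y 0.68 z 0.11  (now-frame x 9.56 y 0.67)
```

```bash
python3 -m handwheel '[[0.5,0.06,0,0,0.8],[0.9,0.06,0,0,0.8],[0.9,0.06,0,0,0.8],[0.9,0.06,0,0,0.8],[0.9,0.06,0,0,0.8],[0.9,0.06,0,0,0.8],[0.9,0.06,0,0,0.8],[0.9,0.06,0,0,0.8],[0.9,0.06,0,0,0.8],[0.9,0.07,0,0,0.8],[0.6,0.07,0,0,0.8],[0.36,0,0,0,0.8]]' 10;python3 -m handwheel '[[0,0,0,0,0.8],[0,0,0,0,0.8]]'; python3 g.py 0.4453 -0.0739 0.135 10.9
python3 - <<'E'
from m import *
p=snap('wrist','w20');W=cloud(p)
red(W,p['color'],vmax=255)
E
```

```text
clock: 33.3
tool_pos: [0.4422, -0.071, 0.1354]
orientation: [[-0.19, 0.982, -0.003], [0.982, 0.19, 0.001], [0.002, -0.002, -1.0]]
wrist_force: [-0.1, 0.7, -0.0]
opening: 0.0364
clock: 33.5
tool_pos: [0.4437, -0.0736, 0.1364]
orientation: [[-0.19, 0.982, -0.0], [0.982, 0.19, -0.0], [-0.0, -0.0, -1.0]]
wrist_force: [0.0, -0.3, -0.4]
opening: 0.0357
t 33.5 tcp [ 0.4437 -0.0736  0.1364] phi 10.96 q6 -0.55 open 0.0357 F [ 0.  -0.3 -0.4] tilt [-0.0004 -0.0005]
twist units 0.01  then x -0.01 y 0.04 z 0.03  (now-frame x -0.01 y 0.04)
red 2980 [440.  -56.3] [38.6 39.2] 6.7 zmed 0.1388
plane slope dz/dx,dz/dy [-0.005  0.013  0.139] mean [ 0.4389 -0.0555  0.1388] zrange [0.1375 0.1401]
```

View pics/w20.png

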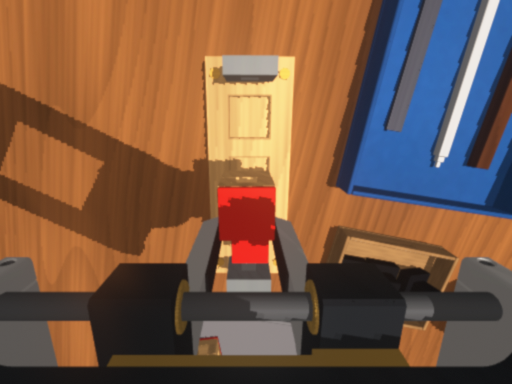

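```bash
python3 -m handwheel '[[0,0.05,0.4,0,0.8],[0,0,0.6,0,0.8],[0,0,0.5,0,0.8],[0,0,0.22,0,0.8],[0,0,0.06,0,0.8],[0,0,0,0,0.8],[0,0,0,0,0.8]]'; python3 g.py 0.4453 -0.0739 0.0615 10.9
python3 - <<'E'
from m import *
p=snap('wrist','w21');W=cloud(p)
red(W,p['color'],220,275,0,255)
E
```

```text
clock: 34.25
tool_pos: [0.4466, -0.0734, 0.0663]
orientation: [[-0.19, 0.982, 0.002], [0.982, 0.19, -0.001], [-0.001, 0.001, -1.0]]
wrist_force: [-1.2, -0.1, -0.2]
opening: 0.0359
t 34.25 tcp [ 0.4466 -0.0734  0.0663] phi 10.94 q6 -0.55 open 0.0359 F [-1.2 -0.1 -0.2] tilt [ 0.0016 -0.0005]
twist units 0.01  then x -0.01 y -0.03 z 0.12  (now-frame x -0.01 y -0.03)
red 2875 [442.8 -55.6] [34.4 36.2] 11.3 zmed 0.0689
plane slope dz/dx,dz/dy [-0.002  0.016  0.069] mean [ 0.4428 -0.0551  0.0689] zrange [0.0676 0.0702]
```

View pics/w21.png

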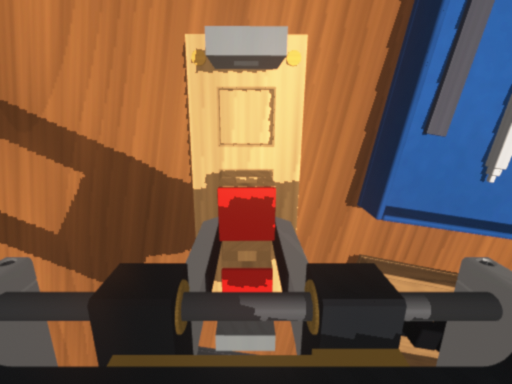

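```bash
python3 -m handwheel '[[0,-0.02,0.1,0,0.8],[0,0,0.02,0,0.8],[0,0,0,0,0.8],[0,0,0,0,0.5],[0,0,0,0,0.4],[0,0,0,0,0.4],[0,0,-0.5,0,0.4],[0,0,-0.7,0,0.4],[0,0,-0.7,0,0.4],[0,0,0,0,0.4]]'; python3 g.py 0.4453 -0.0739 0.0615 10.9
python3 - <<'E'
from m import *
p=snap('wrist','w22');W=cloud(p)
red(W,p['color'],200,300,0,235)
E
```

```text
clock: 35.3
tool_pos: [0.448, -0.074, 0.1405]
orientation: [[-0.19, 0.982, 0.008], [0.982, 0.191, -0.003], [-0.004, 0.007, -1.0]]
wrist_force: [0.7, -0.7, -0.6]
opening: 0.0565
t 35.3 tcp [ 0.448  -0.074   0.1405] phi 10.98 q6 -0.55 open 0.0565 F [ 0.7 -0.7 -0.6] tilt [ 0.0079 -0.0027]
twist units 0.01  then x 0.02 y -0.07 z 1.98  (now-frame x 0.02 y -0.07)
red 1537 [443.8 -73. ] [34.4 70.5] 11.9 zmed 0.0629
plane slope dz/dx,dz/dy [0.001 0.005 0.063] mean [ 0.4419 -0.0675  0.0629] zrange [0.0613 0.0642]
```

View pics/w22.png

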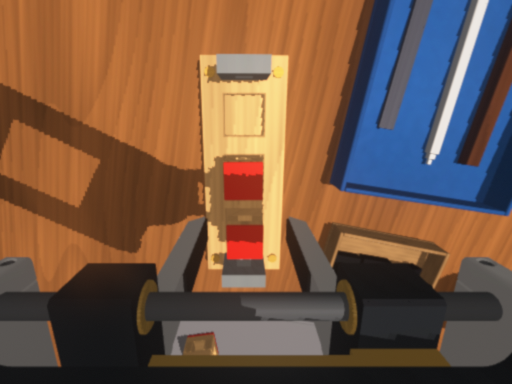

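```bash
python3 -m handwheel '[[-0.5,0,0,-0.6,0.4],[-0.5,0,0,-0.45,0.4],[0,0,0,0,0.4]]'; python3 g.py 0.433 -0.3035 0.14 20
```

```text
clock: 35.65
tool_pos: [0.454, -0.113, 0.1354]
orientation: [[-0.34, 0.94, -0.002], [0.94, 0.34, 0.0], [0.001, -0.001, -1.0]]
wrist_force: [-0.4, 1.3, -0.5]
opening: 0.0564
t 35.65 tcp [ 0.454  -0.113   0.1354] phi 19.88 q6 -0.78 open 0.0564 F [-0.4  1.3 -0.5] tilt [-0.0016  0.0004]
twist units -0.01  then x -4.30 y -2.12 z -0.11  (now-frame x -4.30 y -2.11)
```

```bash
python3 -m handwheel '[[-0.8,-0.4,0,0,0.4],[-0.8,-0.4,0,0,0.4],[-0.8,-0.4,0,0,0.4],[-0.8,-0.4,0,0,0.4],[-0.8,-0.4,0,0,0.4],[-0.2,-0.1,0,0,0.4],[0,0,0,0,0.4],[0,0,0,0,0.4]]'; python3 g.py 0.433 -0.3035 0.064 20
python3 - <<'E'
from m import *
p=snap('wrist','w23');W=cloud(p)
x,y,z=W[...,0],W[...,1],W[...,2];v,u=np.mgrid[0:384,0:512]
rect(W[(x>.4)&(x<.47)&(y>-.34)&(y<-.265)&(z>.05)&(z<.06)&(v<290)&(u>200)&(u<300)],'b')
E
```

```text
clock: 36.45
tool_pos: [0.4324, -0.2966, 0.1357]
orientation: [[-0.342, 0.94, -0.001], [0.94, 0.342, 0.003], [0.003, -0.001, -1.0]]
wrist_force: [-0.4, 0.5, 0.7]
opening: 0.0564
t 36.45 tcp [ 0.4324 -0.2966  0.1357] phi 19.99 q6 -1.12 open 0.0564 F [-0.4  0.5  0.7] tilt [-0.0015  0.0025]
twist units -0.00  then x -0.17 y -0.04 z 1.79  (now-frame x -0.17 y -0.04)
b 1391 [ 432.2 -302.9] [35.9 36.1] 21.0 zmed 0.056
```

View pics/w23.png

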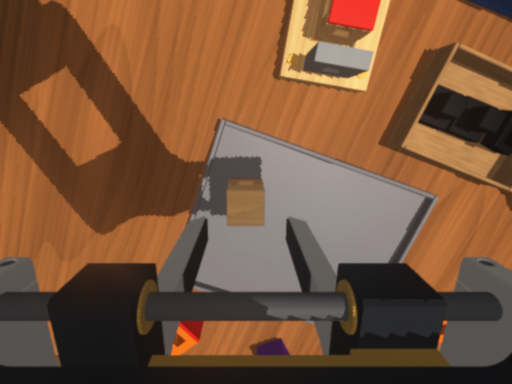

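```bash
python3 -m handwheel '[[-0.15,-0.03,0.6,0,0.4],[0,0,0.7,0,0.4],[0,0,0.4,0,0.4],[0,0,0.07,0,0.4],[0,0,0,0,0.4],[0,0,0,0,0.8],[0,0,0,0,0.8],[0,0,0,0,0.8],[0,0,-0.2,0,0.8],[0,0,-0.6,0.8,0.8],[0,0,-0.2,0.8,0.8],[0,0,0,0.74,0.8]]' 4;python3 -m handwheel '[[0,0,0,0,0.8]]'; python3 g.py 0.46 -0.37 0.08 0
python3 - <<'E'
from m import *
p=snap('wrist','w24');W=cloud(p)
x,y,z=W[...,0],W[...,1],W[...,2];v,u=np.mgrid[0:384,0:512]
face(W,p['color'],215,280,180,290,.07,.13)
E
```

```text
clock: 37.7
tool_pos: [0.4351, -0.3059, 0.1086]
orientation: [[0.007, 1.0, 0.003], [1.0, -0.007, -0.003], [-0.003, 0.003, -1.0]]
wrist_force: [-1.0, -0.1, -0.9]
opening: 0.0363
clock: 37.8
tool_pos: [0.4342, -0.305, 0.1071]
orientation: [[0.002, 1.0, 0.001], [1.0, -0.002, -0.001], [-0.001, 0.001, -1.0]]
wrist_force: [0.2, 0.1, -0.3]
opening: 0.0362
t 37.8 tcp [ 0.4342 -0.305   0.1071] phi -0.11 q6 -0.77 open 0.0362 F [ 0.2  0.1 -0.3] tilt [ 0.0014 -0.0013]
twist units -0.01  then x -1.62 y 0.65 z 0.68  (now-frame x -1.62 y 0.65)
face 2186 [ 434.1 -302.4] [43.3 35.8] 0.6 zmed 0.0962
slope [-0.007 -0.017  0.096]
```

View pics/w24.png

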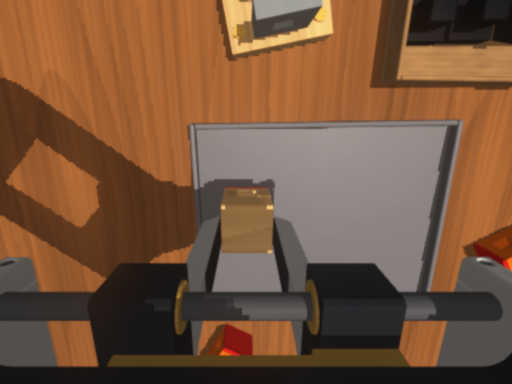

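```bash
python3 -m handwheel '[[-0.4,0.2,0,0,0.8],[-0.6,0.3,0,0,0.8],[-0.7,0.32,0,0,0.8],[-0.66,0.2,0,0,0.8],[0,0,0.4,0,0.8],[0,0,0.35,0,0.8],[0,0,0.1,0,0.8],[0,0,0,0,0.8],[0,0,0,0,0.8]]' 4; python3 g.py 0.475 -0.3996 0.072 0
python3 - <<'E'
from m import *
p=snap('wrist','w25');W=cloud(p)
x,y,z=W[...,0],W[...,1],W[...,2];v,u=np.mgrid[0:384,0:512]
face(W,p['color'],215,280,180,290,.05,.1)
k=(v<300)&(z>.012)&(z<.019)&(u>90)&(u<450)&(y<-.4)&(y>-.45); print(k.sum(),np.round(np.percentile(y[k],[5,50,95]),4))
E
```

```text
clock: 38.75
tool_pos: [0.4741, -0.398, 0.0716]
orientation: [[0.001, 1.0, -0.001], [1.0, -0.001, 0.001], [0.001, -0.001, -1.0]]
wrist_force: [-0.5, 0.4, -0.2]
opening: 0.0359
t 38.75 tcp [ 0.4741 -0.398   0.0716] phi -0.06 q6 -0.84 open 0.0359 F [-0.5  0.4 -0.2] tilt [-0.0006  0.0007]
twist units -0.01  then x -0.04 y 0.02 z -0.01  (now-frame x -0.04 y 0.02)
face 2382 [ 474.2 -395.6] [43.2 36. ] 0.9 zmed 0.0607
slope [-0.006 -0.015  0.061]
1654 [-0.432  -0.4277 -0.4046]
```

View pics/w25.png

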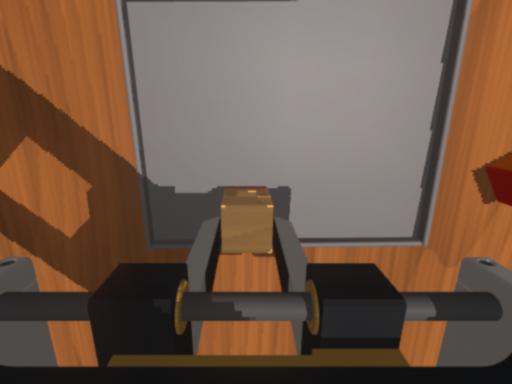

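```bash
python3 -m handwheel '[[-0.2,0,0,0,0.8],[-0.18,0,0,0,0.8],[-0.13,0,-0.03,0,0.8],[-0.14,0,-0.03,0,0.8],[-0.14,0,-0.01,0,0.8],[-0.14,0,0,0,0.8],[-0.14,0,0.03,0,0.8],[-0.14,0,0.03,0,0.8],[0,0,0,0,0.8]]' 4; python3 g.py 0.475 -0.3996 0.072 0
python3 - <<'E'
from m import *
p=snap('wrist','w26');W=cloud(p)
for vv in range(180,290,8): print(vv,np.round(W[vv,247],4),p['color'][vv,247])
p=snap('side','s26');cv2.imwrite('pics/s26z.png',cv2.resize(p['color'][220:320,260:390,::-1],None,fx=5,fy=5,interpolation=cv2.INTER_CUBIC))
E
```

```text
clock: 39.7
tool_pos: [0.4742, -0.4483, 0.0721]
orientation: [[0.003, 1.0, 0.0], [1.0, -0.003, -0.001], [-0.001, 0.0, -1.0]]
wrist_force: [0.2, 0.0, -0.2]
opening: 0.0359
t 39.7 tcp [ 0.4742 -0.4483  0.0721] phi -0.15 q6 -0.89 open 0.0359 F [ 0.2  0.  -0.2] tilt [ 0.     -0.0005]
twist units -0.02  then x 1.22 y 0.02 z 0.00  (now-frame x 1.22 y 0.02)
180 [ 0.4737 -0.4164  0.0392] [192 144  87]
188 [ 0.4737 -0.4251  0.0301] [122  90  56]
196 [ 0.4737 -0.4222  0.061 ] [226 175 106]
204 [ 0.4736 -0.4262  0.0658] [137 100  60]
212 [ 0.4736 -0.4302  0.0701] [136 100  60]
220 [ 0.4736 -0.4343  0.0736] [139 101  61]
228 [ 0.4736 -0.4438  0.0645] [121  88  53]
236 [ 0.4736 -0.455   0.0533] [120  87  52]
244 [ 4.737e-01 -4.884e-01  3.000e-04] [85 51 28]
252 [ 0.4737 -0.4963  0.0013] [161  96  49]
260 [ 0.4737 -0.5049  0.0013] [161  96  51]
268 [ 0.4737 -0.5138  0.001 ] [162  97  52]
276 [ 0.4737 -0.5228  0.0009] [162  96  52]
284 [ 4.737e-01 -5.322e-01  5.000e-04] [161  96  51]
```

View pics/s26z.png

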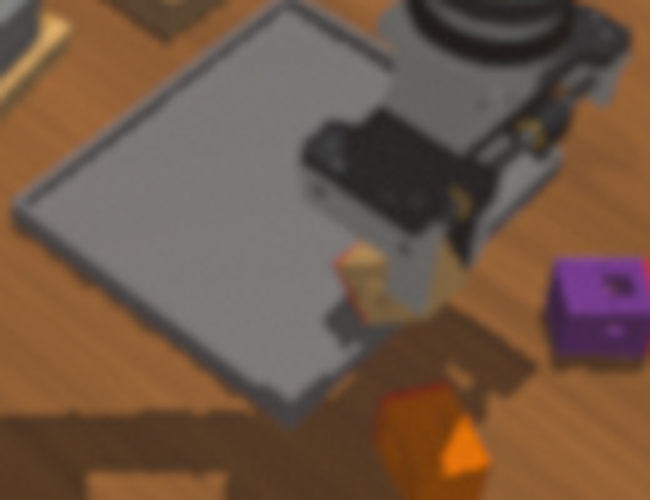

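```bash
python3 -m handwheel '[[-0.13,0,0.06,0,0.8],[-0.12,0,0.065,0,0.8],[-0.11,0,0.095,0,0.8],[-0.1,0,0.095,0,0.8],[-0.08,0,0.12,0,0.8],[-0.06,0,0.12,0,0.8],[0,0,0,0,0.8],[0,0,0,0,0.8]]' 4; python3 g.py 0.475 -0.3996 0.072 0
python3 - <<'E'
from m import *
p=snap('wrist','w27');W=cloud(p)
for vv in range(180,290,8): print(vv,np.round(W[vv,247],4),p['color'][vv,247])
E
```

```text
clock: 40.6
tool_pos: [0.4739, -0.4709, 0.0493]
orientation: [[0.002, 1.0, -0.001], [1.0, -0.002, 0.001], [0.001, -0.001, -1.0]]
wrist_force: [0.1, -0.5, -0.3]
opening: 0.0361
t 40.6 tcp [ 0.4739 -0.4709  0.0493] phi -0.12 q6 -0.91 open 0.0361 F [ 0.1 -0.5 -0.3] tilt [-0.0009  0.0015]
twist units -0.01  then x 1.78 y 0.03 z -0.57  (now-frame x 1.78 y 0.02)
180 [ 0.4734 -0.4301  0.0535] [233 184 112]
188 [ 0.4734 -0.4491  0.0014] [91 58 33]
196 [ 0.4734 -0.4472  0.0301] [123  91  55]
204 [ 0.4734 -0.4462  0.0507] [118  86  52]
212 [ 0.4734 -0.4502  0.0542] [145 107  64]
220 [ 0.4734 -0.4552  0.0549] [143 105  63]
228 [ 0.4734 -0.4606  0.0548] [141 103  62]
236 [ 0.4734 -0.4659  0.0551] [144 106  63]
244 [ 0.4734 -0.4989  0.001 ] [87 53 30]
252 [ 0.4734 -0.5061  0.0018] [85 52 29]
260 [ 0.4734 -0.514   0.0015] [107  64  35]
268 [ 0.4734 -0.522   0.0013] [163  98  52]
276 [ 0.4734 -0.5292  0.0024] [163  97  52]
284 [ 0.4734 -0.5383  0.001 ] [169 102  54]
```

View pics/w27.png

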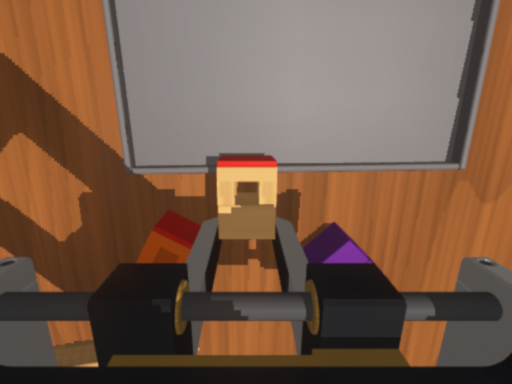

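```bash
python3 -m handwheel '[[0,0,-0.2,0,0.8],[0,0,-0.2,0,0.8],[0.4,0,0,0,0.8],[0.6,0,0,0,0.8],[0.5,0,0,0,0.8],[0,0,0.3,0,0.8],[0,0,0.3,0,0.8],[0,0,0.1,0,0.8],[0,0,0,0,0.8],[0,0,0,0,0.5],[0,0,0,0,0.4],[0,0,-0.5,0,0.4]]' 7;python3 -m handwheel '[[0.4,0,-0.5,0,0.4],[0.5,0,-0.5,0,0.4],[0,0,0,0,0.4],[0,0,0,0,0.4]]'; python3 g.py 0.475 -0.3996 0.072 0
python3 - <<'E'
from m import *
p=snap('wrist','w28');W=cloud(p)
x,y,z=W[...,0],W[...,1],W[...,2];v,u=np.mgrid[0:384,0:512]
k=(z>.034)&(z<.047)&(x>.43)&(x<.52)&(y<-.33)&(y>-.43)&(u>200)&(u<300)
rect(W[k],'b')
E
```

```text
clock: 41.85
tool_pos: [0.4725, -0.4097, 0.0554]
orientation: [[0.002, 1.0, -0.004], [1.0, -0.002, 0.005], [0.005, -0.004, -1.0]]
wrist_force: [-0.6, 0.0, 0.5]
opening: 0.0552
clock: 42.25
tool_pos: [0.4748, -0.3759, 0.0987]
orientation: [[0.001, 1.0, 0.001], [1.0, -0.001, -0.002], [-0.002, 0.001, -1.0]]
wrist_force: [-0.4, 0.7, 0.3]
opening: 0.0561
t 42.25 tcp [ 0.4748 -0.3759  0.0987] phi -0.08 q6 -0.81 open 0.0561 F [-0.4  0.7  0.3] tilt [ 0.0011 -0.0017]
twist units -0.01  then x -0.59 y 0.00 z 0.67  (now-frame x -0.59 y 0.01)
b 2088 [ 473.  -384.9] [36.  50.2] 0.3 zmed 0.0419
```

View pics/w28.png

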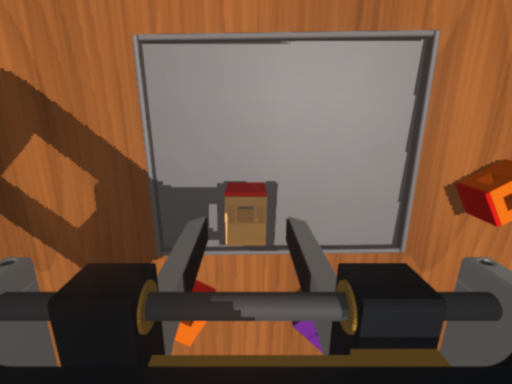

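```bash
python3 -m handwheel '[[0.2,-0.04,0.4,0,0.4],[0,0,0.5,0,0.4],[0,0,0.26,0,0.4],[0,0,0,0,0.4],[0,0,0,0,0.8],[0,0,0,0,0.8],[0,0,0,0,0.8],[0,0,0,0,0.8],[0,0,-0.1,0,0.8],[0,0,0,0,0.8]]' 4; python3 g.py 0.473 -0.368 0.056 0
python3 - <<'E'
from m import *
p=snap('wrist','w29');W=cloud(p)
face(W,p['color'],222,272,180,290,.04,.1)
for vv in range(180,290,8): print(vv,np.round(W[vv,235],4),p['color'][vv,235])
E
```

```text
clock: 43.3
tool_pos: [0.4732, -0.3677, 0.0565]
orientation: [[0.002, 1.0, 0.001], [1.0, -0.002, -0.001], [-0.001, 0.001, -1.0]]
wrist_force: [0.5, -0.5, -0.6]
opening: 0.036
t 43.3 tcp [ 0.4732 -0.3677  0.0565] phi -0.11 q6 -0.8 open 0.036 F [ 0.5 -0.5 -0.6] tilt [ 0.0009 -0.0009]
twist units -0.01  then x -0.01 y -0.00 z 0.01  (now-frame x -0.01 y -0.00)
face 2679 [ 472.5 -384.5] [35.5 50.8] 0.4 zmed 0.0457
slope [-0.001  0.     0.046]
180 [ 0.4631 -0.3403  0.0051] [135 128 125]
188 [ 0.4631 -0.3465  0.007 ] [123 116 115]
196 [ 0.4629 -0.3537  0.0055] [68 63 63]
204 [ 0.4629 -0.3605  0.0061] [70 59 58]
212 [ 0.4637 -0.36    0.0263] [99 25 22]
220 [ 0.4644 -0.3598  0.0428] [99 24 21]
228 [ 0.4644 -0.3646  0.0455] [120  87  54]
236 [ 0.4644 -0.3701  0.0468] [123  89  54]
244 [ 0.4643 -0.3768  0.0455] [119  87  53]
252 [ 0.4642 -0.3827  0.0462] [120  88  53]
260 [ 0.4641 -0.3891  0.046 ] [128  94  57]
268 [ 0.4641 -0.3958  0.0457] [132  97  58]
276 [ 0.464  -0.4021  0.0461] [132  97  58]
284 [ 0.4639 -0.4096  0.045 ] [129 103  79]
```

```bash
python3 -m handwheel '[[-0.2,0,0,0,0.8],[-0.18,0,0,0,0.8],[-0.14,0,-0.02,0,0.8],[-0.13,0,-0.06,0,0.8],[-0.13,0,-0.1,0,0.8],[-0.14,0,-0.1,0,0.8],[-0.145,0,-0.09,0,0.8],[0,0,0,0,0.8]]' 4;python3 g.py 0.49 -0.3852 0.0594 0
python3 - <<'E'
from m import *
p=snap('wrist','w30');W=cloud(p)
for vv in range(190,270,8): print(vv,np.round(W[vv,247],4),p['color'][vv,247])
E
```

```text
clock: 44.15
tool_pos: [0.4732, -0.4121, 0.0716]
orientation: [[0.003, 1.0, 0.002], [1.0, -0.003, -0.003], [-0.003, 0.002, -1.0]]
wrist_force: [-0.2, 0.3, -1.4]
opening: 0.0361
t 44.15 tcp [ 0.4732 -0.4121  0.0716] phi -0.16 q6 -0.85 open 0.0361 F [-0.2  0.3 -1.4] tilt [ 0.0015 -0.0031]
twist units -0.02  then x 0.67 y 0.42 z 0.30  (now-frame x 0.67 y 0.42)
190 [ 0.4728 -0.3862  0.0449] [194  34  31]
198 [ 0.4727 -0.3904  0.0508] [122  27  24]
206 [ 0.4727 -0.3944  0.0566] [121  24  21]
214 [ 0.4727 -0.3986  0.061 ] [121  24  20]
222 [ 0.4727 -0.4019  0.0671] [121  24  20]
230 [ 0.4727 -0.4092  0.0638] [116  82  50]
238 [ 0.4727 -0.4228  0.0479] [130  94  57]
246 [ 0.4727 -0.4287  0.0494] [123  89  53]
254 [ 0.4727 -0.4397  0.0416] [124  90  54]
262 [ 0.4728 -0.4706  0.0018] [158  94  49]
```

Rotating as before (about 36°); continue the same arc.

```bash
python3 -m handwheel '[[-0.2,0,-0.04,0,0.8],[-0.2,0,-0.01,0,0.8],[-0.2,0,0.02,0,0.8],[-0.2,0,0.05,0,0.8],[-0.19,0,0.08,0,0.8],[-0.1,0,0.06,0,0.8],[0,0,0,0,0.8],[0,0,0,0,0.8]]' 4;python3 g.py 0.49 -0.3852 0.0594 0
python3 - <<'E'
from m import *
p=snap('wrist','w31');W=cloud(p)
red(W,p['color'],222,272,0,260)
for vv in range(180,250,8): print(vv,np.round(W[vv,247],4),p['color'][vv,247])
E
```

```text
clock: 45.0
tool_pos: [0.4728, -0.4543, 0.0641]
orientation: [[0.002, 1.0, 0.0], [1.0, -0.002, -0.001], [-0.001, 0.0, -1.0]]
wrist_force: [0.7, -1.7, 2.5]
opening: 0.0359
t 45.0 tcp [ 0.4728 -0.4543  0.0641] phi -0.13 q6 -0.89 open 0.0359 F [ 0.7 -1.7  2.5] tilt [ 0.0004 -0.0012]
twist units -0.01  then x 1.73 y 0.43 z 0.12  (now-frame x 1.73 y 0.43)
red 2610 [ 472.2 -435.4] [31.1 36. ] 0.4 zmed 0.0669
plane slope dz/dx,dz/dy [0.    0.003 0.067] mean [ 0.4723 -0.435   0.0669] zrange [0.0657 0.0682]
180 [ 0.4723 -0.4205  0.0388] [151 111  69]
188 [ 0.4723 -0.419   0.0662] [234  43  37]
196 [ 0.4723 -0.4239  0.0668] [237  43  36]
204 [ 0.4723 -0.4287  0.068 ] [233  41  34]
212 [ 0.4723 -0.4344  0.0666] [133  23  20]
220 [ 0.4723 -0.4397  0.0669] [132  23  19]
228 [ 0.4723 -0.4448  0.0677] [131  22  18]
236 [ 0.4723 -0.4507  0.0669] [131  23  18]
244 [ 0.4724 -0.4903  0.0005] [88 50 28]
```

View pics/w31.png

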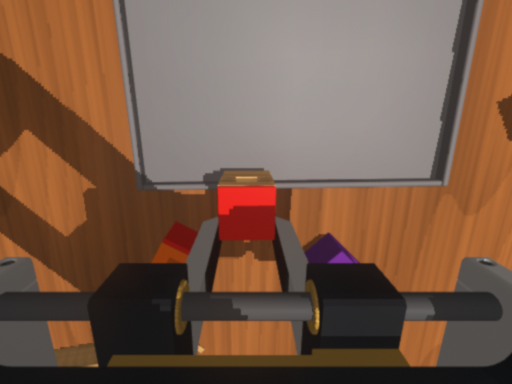

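```bash
python3 -m handwheel '[[0,0,-0.3,0,0.8],[0,0,-0.6,-0.4,0.8],[0,0,-0.6,-0.9,0.8],[0,0,-0.3,0,0.8],[0,0,0,0,0.8]]' 10; python3 g.py 0.4341 -0.0153 0.135 10.9
```

```text
clock: 45.55
tool_pos: [0.4737, -0.4543, 0.1387]
orientation: [[-0.19, 0.982, 0.003], [0.982, 0.19, -0.003], [-0.003, 0.002, -1.0]]
wrist_force: [0.0, -0.7, -1.0]
opening: 0.0359
t 45.55 tcp [ 0.4737 -0.4543  0.1387] phi 10.93 q6 -1.09 open 0.0359 F [ 0.  -0.7 -1. ] tilt [ 0.0027 -0.003 ]
twist units 0.00  then x 10.96 y 1.10 z 0.09  (now-frame x 10.96 y 1.11)
```

```bash
python3 -m handwheel '[[0.6,0.1,0,0,0.8],[0.95,0.1,0,0,0.8],[0.95,0.1,0,0,0.8],[0.95,0.1,0,0,0.8],[0.95,0.1,0,0,0.8],[0.95,0.1,0,0,0.8],[0.95,0.1,0,0,0.8],[0.95,0.1,0,0,0.8],[0.95,0.1,0,0,0.8],[0.95,0.1,0,0,0.8],[0.95,0.1,0,0,0.8],[0.86,0,0,0,0.8]]' 10;python3 -m handwheel '[[0,0,0,0,0.8],[0,0,0,0,0.8],[0,0,0,0,0.8]]'; python3 g.py 0.4341 -0.0153 0.135 10.9
python3 - <<'E'
from m import *
p=snap('wrist','w32');W=cloud(p)
red(W,p['color'],220,275,0,248)
E
```

```text
clock: 46.75
tool_pos: [0.4302, -0.0128, 0.1348]
orientation: [[-0.19, 0.982, -0.002], [0.982, 0.19, 0.001], [0.001, -0.002, -1.0]]
wrist_force: [0.8, 0.4, -1.2]
opening: 0.0359
clock: 47.05
tool_pos: [0.4316, -0.0155, 0.1356]
orientation: [[-0.19, 0.982, -0.001], [0.982, 0.19, -0.0], [0.0, -0.001, -1.0]]
wrist_force: [-0.2, -1.1, 0.3]
opening: 0.0355
t 47.05 tcp [ 0.4316 -0.0155  0.1356] phi 10.98 q6 -0.43 open 0.0355 F [-0.2 -1.1  0.3] tilt [-0.0009 -0.0002]
twist units 0.01  then x -0.01 y 0.06 z 0.01  (now-frame x -0.01 y 0.06)
red 2785 [427.6  -0.6] [35.8 42.9] 11.2 zmed 0.1386
plane slope dz/dx,dz/dy [0.    0.002 0.139] mean [0.4272 0.0031 0.1386] zrange [0.1373 0.1398]
```

View pics/w32.png

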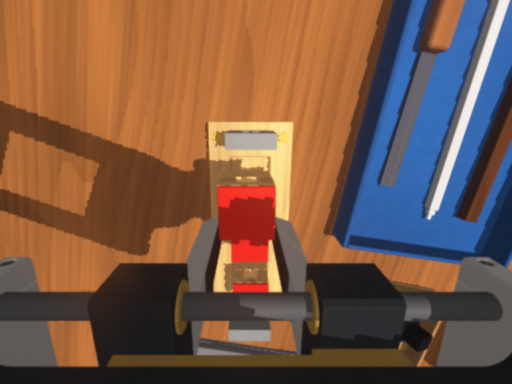

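```bash
python3 -m handwheel '[[0,0.06,0.4,0,0.8],[0,0,0.6,0,0.8],[0,0,0.5,0,0.8],[0,0,0.22,0,0.8],[0,0,0.06,0,0.8],[0,0,0,0,0.8],[0,0,0,0,0.8]]'; python3 g.py 0.4341 -0.0153 0.0615 10.9
python3 - <<'E'
from m import *
p=snap('wrist','w33');W=cloud(p)
red(W,p['color'],220,275,0,250)
E
```

```text
clock: 47.8
tool_pos: [0.4346, -0.0148, 0.0654]
orientation: [[-0.191, 0.982, 0.001], [0.982, 0.191, -0.0], [-0.0, 0.001, -1.0]]
wrist_force: [-0.1, 0.0, -0.5]
opening: 0.0363
t 47.8 tcp [ 0.4346 -0.0148  0.0654] phi 11.02 q6 -0.43 open 0.0363 F [-0.1  0.  -0.5] tilt [ 0.0009 -0.0002]
twist units 0.01  then x -0.01 y -0.01 z 0.10  (now-frame x -0.01 y -0.01)
red 2747 [ 4.302e+02 -4.000e-01] [36.1 44.1] 12.6 zmed 0.0689
plane slope dz/dx,dz/dy [-0.024  0.001  0.069] mean [0.4301 0.0034 0.0689] zrange [0.0675 0.0702]
```

View pics/w33.png

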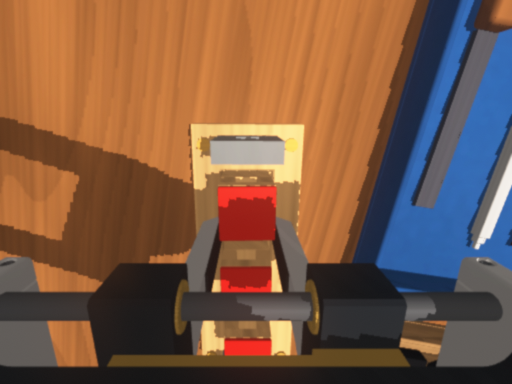

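```bash
python3 -m handwheel '[[0,0,0.1,0,0.8],[0,0,0.03,0,0.8],[0,0,0,0,0.8],[0,0,0,0,0.5],[0,0,0,0,0.4],[0,0,0,0,0.4],[0,0,-0.5,0,0.4],[0,0,-0.7,0,0.4],[0,0,-0.7,0,0.4],[0,0,-0.7,0,0.4],[0,0,0,0,0.4],[0,0,0,0,0.4]]'; python3 g.py 0.4453 -0.0739 0.0615 10.9
python3 - <<'E'
from m import *
p=snap('wrist','w34');W=cloud(p)
c=p['color'].astype(int)
k=((c[...,0]>90)&(c[...,1]<60)&(c[...,2]<60)&(W[...,2]>.055)&(W[...,2]<.075)).astype(np.uint8)
n,l,st,ce=cv2.connectedComponentsWithStats(k)
for i in range(1,n):
    if st[i,4]>200: rect(W[l==i],str(np.round(ce[i])))
E
```

```text
clock: 49.05
tool_pos: [0.4343, -0.0144, 0.1638]
orientation: [[-0.192, 0.981, 0.001], [0.981, 0.192, -0.0], [-0.0, 0.001, -1.0]]
wrist_force: [0.1, -0.2, -0.5]
opening: 0.0564
t 49.05 tcp [ 0.4343 -0.0144  0.1638] phi 11.06 q6 -0.43 open 0.0564 F [ 0.1 -0.2 -0.5] tilt [ 0.0011 -0.0002]
twist units 0.02  then x -1.51 y -0.01 z 2.56  (now-frame x -1.51 y -0.02)
[243. 178.] 1031 [428.2   3.4] [34.4 34.7] 11.7 zmed 0.063
[245. 231.] 976 [440.3 -54.4] [34.8 34.7] 11.6 zmed 0.0629
[247. 280.] 700 [ 452.8 -111.8] [32.8 29.5] 10.4 zmed 0.063
```

View pics/w34.png

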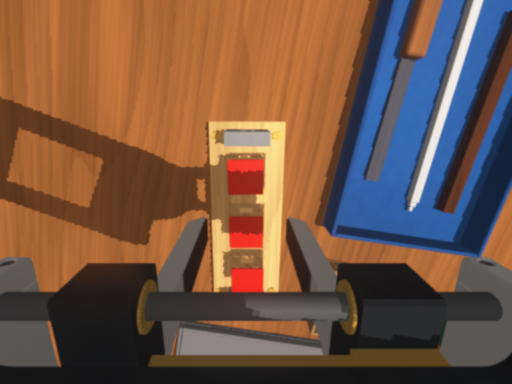

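```bash
python3 -m handwheel '[[0,0,0,0.5,0.55],[0,0,0,0.4,0.55]]'; python3 g.py 0.617 0.225 0.16 3.3
```

```text
clock: 49.3
tool_pos: [0.4325, -0.0141, 0.1615]
orientation: [[-0.055, 0.998, -0.004], [0.998, 0.055, 0.001], [0.001, -0.004, -1.0]]
wrist_force: [0.3, 0.8, 0.9]
opening: 0.0442
t 49.3 tcp [ 0.4325 -0.0141  0.1615] phi 3.17 q6 -0.29 open 0.0442 F [0.3 0.8 0.9] tilt [-0.0042  0.001 ]
twist units -0.02  then x 5.70 y 4.95 z 0.04  (now-frame x 5.71 y 4.94)
```

```bash
python3 -m handwheel '[[0.7,0.6,0,0,0.55],[0.8,0.7,0,0,0.55],[0.8,0.7,0,0,0.55],[0.8,0.7,0,0,0.55],[0.8,0.7,0,0,0.55],[0.8,0.7,0,0,0.55],[0.6,0.5,0,0,0.55],[0.4,0.34,0,0,0.55],[0,0,0,0,0.55],[0,0,0,0,0.55]]'; python3 g.py 0.617 0.225 0.16 3.3
python3 - <<'E'
from m import *
p=snap('wrist','w35');W=cloud(p)
x,y,z=W[...,0],W[...,1],W[...,2];c=p['color'].astype(int)
k=(z>.034)&(z<.044)&(c[...,0]>120)&(c[...,2]<90)&(c[...,1]>90)&(x>.58)&(x<.66)
rect(W[k],'handle')
E
```

```text
clock: 50.3
tool_pos: [0.6166, 0.2242, 0.1611]
orientation: [[-0.059, 0.998, -0.004], [0.998, 0.059, -0.001], [-0.001, -0.005, -1.0]]
wrist_force: [-0.4, -0.6, 0.2]
opening: 0.0423
t 50.3 tcp [0.6166 0.2242 0.1611] phi 3.36 q6 0.16 open 0.0423 F [-0.4 -0.6  0.2] tilt [-0.0045 -0.0015]
twist units 0.01  then x 0.02 y 0.01 z 0.03  (now-frame x 0.02 y 0.01)
handle 730 [621.3 246.7] [18.4 44.5] 4.1 zmed 0.0397
```

View pics/w35.png

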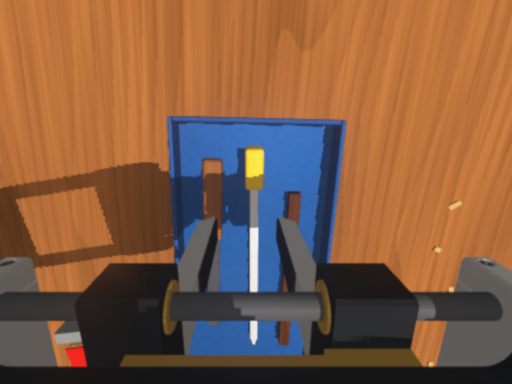

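```bash
python3 -m handwheel '[[0.47,0.05,0,-0.09,0.55],[0,0,0.4,0,0.55],[0,0,0,0,0.55],[0,0,0,0,0.55]]'; python3 g.py 0.6215 0.2437 0.030 4.1
```

```text
clock: 50.75
tool_pos: [0.618, 0.2431, 0.1463]
orientation: [[-0.071, 0.997, -0.003], [0.997, 0.071, -0.001], [-0.001, -0.003, -1.0]]
wrist_force: [-0.4, -0.4, -0.4]
opening: 0.0423
t 50.75 tcp [0.618  0.2431 0.1463] phi 4.1 q6 0.17 open 0.0423 F [-0.4 -0.4 -0.4] tilt [-0.0026 -0.0009]
twist units -0.00  then x 0.01 y 0.09 z 2.91  (now-frame x 0.01 y 0.09)
```

```bash
python3 -m handwheel '[[0,0.07,0.6,0,0.55],[0,0,0.8,0,0.55],[0,0,0.8,0,0.55],[0,0,0.5,0,0.55],[0,0,0.21,0,0.55],[0,0,0,0,0.55],[0,0,0,0,1],[0,0,0,0,1],[0,0,0,0,1],[0,0,0,0,1],[0,0,0,0,1],[0,0,0,0,1]]' 45; python3 g.py 0.6215 0.2437 0.030 4.1
```

```text
clock: 51.95
tool_pos: [0.6229, 0.244, 0.0328]
orientation: [[-0.071, 0.997, 0.002], [0.997, 0.071, 0.001], [0.0, 0.002, -1.0]]
wrist_force: [-0.6, -1.1, 5.7]
opening: 0.0197
t 51.95 tcp [0.6229 0.244  0.0328] phi 4.09 q6 0.17 open 0.0197 F [-0.6 -1.1  5.7] tilt [0.0023 0.0006]
twist units -0.00  then x -0.00 y -0.04 z 0.07  (now-frame x -0.00 y -0.04)
```

```bash
python3 -m handwheel '[[0,0,-0.3,0,1],[0,0,-0.5,0,1],[0,0,-0.7,0,1],[0,0,-0.7,-0.4,1],[0,0,-0.7,-0.4,1],[0,0,0,0,1],[0,0,0,0,1]]' 50; python3 g.py 0.366 0.335 0.145 10.9
python3 - <<'E'
from m import *
p=snap('wrist','w36');W=cloud(p)
x,y,z=W[...,0],W[...,1],W[...,2];v,u=np.mgrid[0:384,0:512]
for vv in range(150,360,10): print(vv,np.round(W[vv,246:254:3].reshape(-1),4))
E
```

```text
clock: 52.65
tool_pos: [0.6217, 0.2437, 0.1472]
orientation: [[-0.189, 0.982, 0.0], [0.982, 0.189, 0.0], [0.0, 0.0, -1.0]]
wrist_force: [1.1, -0.4, -0.7]
opening: 0.0199
t 52.65 tcp [0.6217 0.2437 0.1472] phi 10.91 q6 0.05 open 0.0199 F [ 1.1 -0.4 -0.7] tilt [0.0004 0.0001]
twist units 0.00  then x 3.45 y -5.85 z 0.06  (now-frame x 3.45 y -5.85)
150 [0.6126 0.2831 0.005  0.6159 0.2839 0.0063 0.6192 0.2844 0.0046]
160 [0.6147 0.272  0.0049 0.618  0.2729 0.0062 0.6214 0.2734 0.0058]
170 [0.6169 0.261  0.0063 0.6203 0.2616 0.0062 0.6236 0.2624 0.0068]
180 [0.6191 0.2495 0.0065 0.6225 0.2501 0.0064 0.626  0.2506 0.0056]
190 [0.6214 0.2377 0.0063 0.6248 0.2384 0.0064 0.6283 0.2388 0.0056]
200 [0.6157 0.2681 0.1409 0.6176 0.2685 0.1409 0.6195 0.269  0.1415]
210 [0.6161 0.2661 0.1545 0.618  0.2662 0.1539 0.6196 0.2671 0.1553]
220 [0.6173 0.2602 0.1557 0.6192 0.26   0.1542 0.6211 0.2601 0.1537]
230 [0.6187 0.2528 0.1536 0.6204 0.2538 0.155  0.6223 0.2538 0.1541]
240 [0.6199 0.2464 0.1542 0.6217 0.247  0.1547 0.6235 0.2477 0.1554]
250 [0.6212 0.2397 0.1545 0.6231 0.2403 0.1549 0.6251 0.2401 0.1538]
260 [0.6226 0.2325 0.154  0.6246 0.2327 0.1536 0.6263 0.2338 0.1549]
270 [0.6241 0.2249 0.1533 0.626  0.2256 0.1538 0.6279 0.2257 0.1534]
280 [0.6285 0.202  0.13   0.6307 0.2027 0.1304 0.6328 0.2036 0.131 ]
290 [0.6303 0.1928 0.1292 0.6324 0.1938 0.13   0.6348 0.1941 0.1297]
300 [0.6155 0.2703 0.2422 0.6163 0.2703 0.242  0.6171 0.2708 0.2424]
310 [0.6158 0.2683 0.2439 0.6166 0.2687 0.2442 0.6174 0.2689 0.2443]
320 [0.6166 0.2642 0.2431 0.6174 0.2649 0.2437 0.6182 0.2652 0.2438]
330 [0.6371 0.1577 0.1311 0.6396 0.1576 0.1306 0.6421 0.1571 0.1295]
340 [0.6393 0.1464 0.1295 0.6414 0.1482 0.1308 0.644  0.148  0.1302]
350 [0.6411 0.137  0.1301 0.6436 0.1373 0.1299 0.6461 0.1375 0.1297]
```

View pics/w36.png

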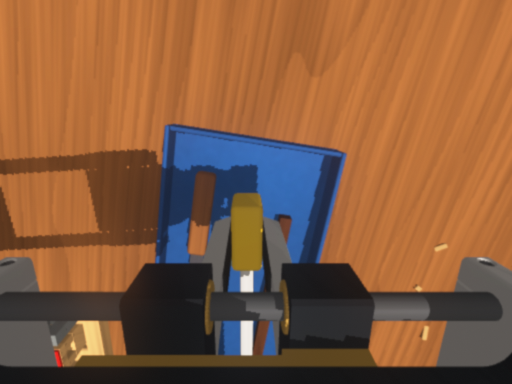

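```bash
python3 g.py 0.3706 0.3142 0.12 10.9
```

```text
t 52.7 tcp [0.6207 0.2434 0.1456] phi 10.92 q6 0.05 open 0.0196 F [ 0.4 -0.1 -1.6] tilt [-0.0027 -0.0007]
twist units 0.00  then x 2.92 y -5.80 z 0.64  (now-frame x 2.92 y -5.80)
```

```bash
python3 -m handwheel '[[0.2,-0.4,0,0,1],[0.34,-0.7,0,0,1],[0.36,-0.7,0,0,1],[0.38,-0.7,0,0,1],[0.36,-0.7,0,0,1],[0.36,-0.7,0,0,1],[0.36,-0.7,0,0,1],[0.3,-0.6,0,0,1],[0.2,-0.4,0,0,1],[0.06,-0.15,0,0,1],[0,0,0,0,1],[0,0,0,0,1]]' 50; python3 g.py 0.3706 0.3142 0.065 10.9
```

```text
clock: 53.9
tool_pos: [0.3747, 0.3145, 0.1471]
orientation: [[-0.19, 0.982, 0.001], [0.982, 0.19, -0.0], [-0.0, 0.001, -1.0]]
wrist_force: [0.4, 0.1, -1.0]
opening: 0.0196
t 53.9 tcp [0.3747 0.3145 0.1471] phi 10.94 q6 0.33 open 0.0196 F [ 0.4  0.1 -1. ] tilt [ 0.0007 -0.0001]
twist units 0.00  then x 0.01 y -0.10 z 2.05  (now-frame x 0.01 y -0.10)
```

```bash
python3 -m handwheel '[[0,-0.06,0.4,0,1],[0,0,0.6,0,1],[0,0,0.6,0,1],[0,0,0.4,0,1],[0,0,0.05,0,1],[0,0,0,0,1],[0,0,0,0,1]]' 50; python3 g.py 0.3706 0.3142 0.065 10.9
cat > al.py <<'E'
from m import *
C=np.array([.4418,-.0555]);a=np.radians(10.9);ex=np.array([np.cos(a),np.sin(a)]);ey=np.array([-ex[1],ex[0]])
for n in ('top','side'):
    p=snap(n,'al_'+n);W=cloud(p);c=p['color'].astype(int)
    cv2.imwrite('pics/al_%s_z.png'%n,cv2.resize(p['color'][130:250,130:330,::-1],None,fx=4,fy=4,interpolation=cv2.INTER_CUBIC))
    P=W[...,:2]-C;X=P@ex;Y=P@ey;z=W[...,2]
    gray=(c.max(-1)-c.min(-1)<40)
    m=(np.abs(X)<.03)&(z>.060)&(z<.072)
    for s in(1,-1):
        k=m&(np.abs(Y-s*.1)<.013);
        if k.sum(): print(n,'brk',s,k.sum(),'X %.4f Y %.4f z %.4f'%(X[k].mean(),Y[k].mean(),np.median(z[k])))
    for b in(-.06,0,.06):
        k=m&(np.abs(Y-b)<.018)&(z<.068); 
        if k.sum(): print(n,'block',b,k.sum(),'X %.4f Y %.4f z %.4f'%(X[k].mean(),Y[k].mean(),np.median(z[k])))
    for lo,hi in((.12,.15),(.15,.18),(.18,.21),(.21,.24),(.24,.27),(.27,.3),(.3,.34)):
        k=(np.abs(X)<.03)&(Y>lo)&(Y<hi)&(z>.035)&(z<.06)&gray&(c.min(-1)>90)
        if k.sum()>2: print(n,'bar',lo,k.sum(),'X %.4f z %.4f zmax %.4f'%(np.median(X[k]),np.median(z[k]),np.percentile(z[k],80)))
    k=(np.abs(X)<.02)&(Y>.11)&(z>.035)&(z<.06)
    if k.sum(): print(n,'tip Y',np.percentile(Y[k],1))
E
python3 al.py
```

```text
clock: 54.6
tool_pos: [0.3729, 0.3146, 0.0663]
orientation: [[-0.19, 0.982, 0.002], [0.982, 0.19, 0.001], [0.001, 0.002, -1.0]]
wrist_force: [-0.3, 1.2, -1.0]
opening: 0.0196
t 54.6 tcp [0.3729 0.3146 0.0663] phi 10.93 q6 0.33 open 0.0196 F [-0.3  1.2 -1. ] tilt [0.002  0.0011]
twist units 0.00  then x 0.00 y -0.06 z 0.03  (now-frame x 0.00 y -0.06)
top brk 1 51 X 0.0013 Y 0.1007 z 0.0664
top brk -1 50 X 0.0009 Y -0.0991 z 0.0662
top block -0.06 77 X 0.0009 Y -0.0585 z 0.0626
top block 0 78 X 0.0001 Y 0.0021 z 0.0627
top block 0.06 79 X -0.0013 Y 0.0615 z 0.0630
top bar 0.12 15 X 0.0014 z 0.0489 zmax 0.0498
top bar 0.15 20 X 0.0011 z 0.0493 zmax 0.0520
top bar 0.18 20 X 0.0015 z 0.0495 zmax 0.0514
top bar 0.21 22 X 0.0012 z 0.0486 zmax 0.0496
top bar 0.24 20 X 0.0017 z 0.0488 zmax 0.0509
top bar 0.27 20 X 0.0015 z 0.0489 zmax 0.0510
top bar 0.3 32 X 0.0019 z 0.0499 zmax 0.0513
top tip Y 0.13160570767763813
side brk 1 55 X 0.0012 Y 0.0957 z 0.0646
side brk -1 67 X -0.0009 Y -0.1030 z 0.0648
side block -0.06 53 X 0.0015 Y -0.0613 z 0.0616
side block 0 57 X -0.0006 Y -0.0021 z 0.0616
side block 0.06 67 X -0.0015 Y 0.0595 z 0.0615
side bar 0.12 19 X 0.0013 z 0.0464 zmax 0.0476
side bar 0.15 23 X 0.0017 z 0.0464 zmax 0.0484
side bar 0.18 26 X 0.0009 z 0.0463 zmax 0.0481
side bar 0.21 25 X 0.0005 z 0.0471 zmax 0.0490
side bar 0.24 22 X 0.0010 z 0.0469 zmax 0.0483
side bar 0.27 24 X 0.0005 z 0.0475 zmax 0.0490
side bar 0.3 28 X 0.0004 z 0.0468 zmax 0.0478
side tip Y 0.12790245600222647
```

```bash
ls pics/al*
```

```text
pics/al_side.png
pics/al_side_z.png
pics/al_top.png
pics/al_top_z.png
```

```bash
python3 -m handwheel '[[0,-0.02,0.03,0,1],[-0.2,0,0,0,1],[-0.2,0,0,0,1],[-0.2,0,0,0,1],[-0.15,0,0,0,1],[-0.15,0,0,0,1],[-0.15,0,0,0,1],[-0.15,0,0,0,1],[0,0,0,0,1]]' 50; python3 g.py 0.4185 0.066 0.065 10.9; python3 al.py | grep -E 'bar|tip|block'
```

```text
clock: 55.6
tool_pos: [0.3799, 0.2662, 0.064]
orientation: [[-0.189, 0.982, -0.0], [0.982, 0.189, -0.0], [-0.0, -0.0, -1.0]]
wrist_force: [0.7, -0.0, -1.2]
opening: 0.0197
t 55.6 tcp [0.3799 0.2662 0.064 ] phi 10.92 q6 0.23 open 0.0197 F [ 0.7 -0.  -1.2] tilt [-0.0002 -0.0002]
twist units 0.00  then x -5.10 y 0.00 z -0.03  (now-frame x -5.10 y -0.00)
top block -0.06 89 X 0.0018 Y -0.0592 z 0.0626
top block 0 76 X 0.0009 Y 0.0011 z 0.0626
top block 0.06 72 X 0.0002 Y 0.0610 z 0.0630
top bar 0.12 21 X -0.0012 z 0.0464 zmax 0.0481
top bar 0.15 21 X -0.0009 z 0.0465 zmax 0.0485
top bar 0.18 20 X -0.0015 z 0.0473 zmax 0.0510
top bar 0.21 22 X -0.0002 z 0.0477 zmax 0.0494
top bar 0.24 21 X -0.0013 z 0.0469 zmax 0.0497
top bar 0.27 20 X -0.0006 z 0.0463 zmax 0.0480
top tip Y 0.11097446437928903
side block -0.06 67 X 0.0017 Y -0.0620 z 0.0614
side block 0 64 X -0.0012 Y -0.0012 z 0.0616
side block 0.06 60 X -0.0023 Y 0.0597 z 0.0615
side bar 0.12 24 X -0.0020 z 0.0451 zmax 0.0466
side bar 0.15 23 X -0.0009 z 0.0446 zmax 0.0458
side bar 0.18 27 X -0.0014 z 0.0441 zmax 0.0458
side bar 0.21 22 X -0.0024 z 0.0446 zmax 0.0461
side bar 0.24 23 X -0.0016 z 0.0448 zmax 0.0466
side bar 0.27 20 X -0.0008 z 0.0454 zmax 0.0466
side tip Y 0.12213643100165249
```

View pics/al_side_z.png

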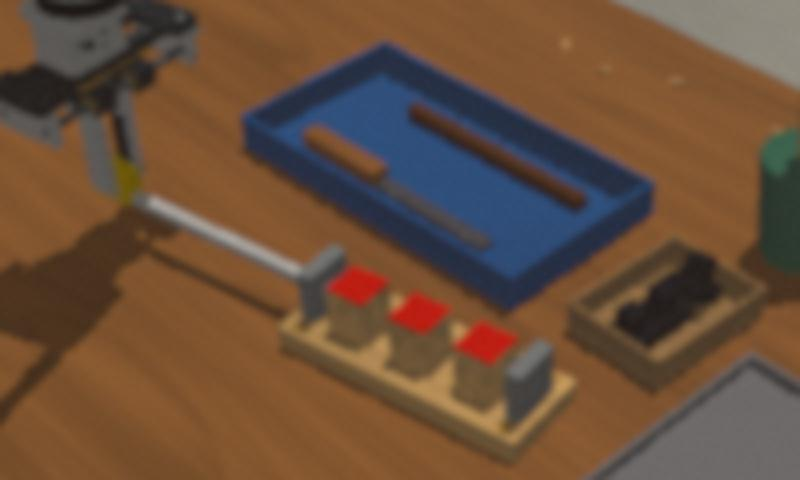

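```bash
python3 -m handwheel '[[0,0.035,-0.025,0,1],[-0.1,0,0,0,1],[-0.15,0,0,0,1],[-0.15,0,0,0,1],[-0.15,0,0,0,1],[-0.15,0,0,0,1],[-0.15,0,0,0,1],[-0.15,0,0,0,1],[-0.15,0,0,0,1],[0,0,0,0,1]]' 50; python3 g.py 0.4185 0.066 0.065 10.9; python3 al.py | grep -E 'bar|brk|block'
```

```text
clock: 56.7
tool_pos: [0.3901, 0.2213, 0.065]
orientation: [[-0.189, 0.982, -0.0], [0.982, 0.189, -0.0], [-0.0, -0.0, -1.0]]
wrist_force: [-0.1, 0.6, -0.9]
opening: 0.0197
t 56.7 tcp [0.3901 0.2213 0.065 ] phi 10.91 q6 0.13 open 0.0197 F [-0.1  0.6 -0.9] tilt [-0.0001 -0.0001]
twist units 0.00  then x -3.95 y -0.04 z 0.00  (now-frame x -3.95 y -0.04)
top brk 1 51 X 0.0006 Y 0.1006 z 0.0669
top brk -1 50 X 0.0006 Y -0.0992 z 0.0666
top block -0.06 84 X 0.0015 Y -0.0597 z 0.0633
top block 0 80 X 0.0009 Y 0.0016 z 0.0633
top block 0.06 72 X 0.0005 Y 0.0615 z 0.0627
top bar 0.12 20 X 0.0007 z 0.0478 zmax 0.0488
top bar 0.15 22 X 0.0003 z 0.0475 zmax 0.0497
top bar 0.18 19 X 0.0007 z 0.0484 zmax 0.0495
top bar 0.21 24 X 0.0008 z 0.0487 zmax 0.0501
top bar 0.24 8 X 0.0020 z 0.0472 zmax 0.0510
side brk 1 55 X 0.0008 Y 0.0960 z 0.0643
side brk -1 64 X -0.0001 Y -0.1028 z 0.0643
side block -0.06 62 X 0.0027 Y -0.0600 z 0.0613
side block 0 64 X 0.0003 Y -0.0016 z 0.0617
side block 0.06 57 X -0.0009 Y 0.0591 z 0.0614
side bar 0.12 26 X 0.0006 z 0.0446 zmax 0.0467
side bar 0.15 23 X -0.0007 z 0.0462 zmax 0.0472
side bar 0.18 25 X 0.0003 z 0.0459 zmax 0.0469
side bar 0.21 25 X -0.0002 z 0.0455 zmax 0.0472
side bar 0.24 8 X -0.0012 z 0.0469 zmax 0.0481
```

```bash
python3 -m handwheel '[[-0.15,0,0,0,1],[-0.2,0,0,0,1],[-0.2,0,0,0,1],[-0.2,0,0,0,1],[-0.2,0,0,0,1],[-0.2,0,0,0,1],[-0.15,0,0,0,1],[0,0,0,0,1]]' 50; python3 g.py 0.4185 0.066 0.065 10.9; python3 al.py | grep -E 'bar|brk|block'
```

```text
clock: 57.6
tool_pos: [0.4001, 0.1702, 0.0651]
orientation: [[-0.189, 0.982, 0.0], [0.982, 0.189, -0.0], [-0.0, 0.0, -1.0]]
wrist_force: [-0.4, -0.4, -1.6]
opening: 0.0196
t 57.6 tcp [0.4001 0.1702 0.0651] phi 10.89 q6 0.01 open 0.0196 F [-0.4 -0.4 -1.6] tilt [ 0.     -0.0001]
twist units -0.00  then x -2.64 y -0.04 z 0.00  (now-frame x -2.64 y -0.04)
top brk 1 48 X 0.0018 Y 0.1007 z 0.0664
top brk -1 53 X 0.0004 Y -0.0992 z 0.0665
top block -0.06 79 X 0.0023 Y -0.0594 z 0.0628
top block 0 85 X 0.0007 Y 0.0010 z 0.0629
top block 0.06 79 X -0.0006 Y 0.0612 z 0.0632
top bar 0.12 20 X 0.0013 z 0.0474 zmax 0.0488
top bar 0.15 22 X 0.0004 z 0.0468 zmax 0.0501
top bar 0.18 12 X 0.0017 z 0.0481 zmax 0.0493
side brk 1 56 X 0.0001 Y 0.0957 z 0.0645
side brk -1 64 X -0.0007 Y -0.1024 z 0.0645
side block -0.06 64 X 0.0023 Y -0.0623 z 0.0614
side block 0 69 X -0.0007 Y -0.0004 z 0.0613
side block 0.06 58 X -0.0008 Y 0.0590 z 0.0613
side bar 0.12 26 X 0.0002 z 0.0452 zmax 0.0465
side bar 0.15 24 X -0.0004 z 0.0459 zmax 0.0471
side bar 0.18 15 X 0.0006 z 0.0464 zmax 0.0480
```

```bash
python3 -m handwheel '[[-0.15,0,0,0,1],[-0.2,0,0,0,1],[-0.2,0,0,0,1],[-0.2,0,0,0,1],[-0.2,0,0,0,1],[-0.2,0,0,0,1],[-0.15,0,0,0,1],[0,0,0,0,1]]' 50; python3 g.py 0.4185 0.066 0.065 10.9; python3 -m handwheel '[[-0.2,0,0,0,1],[-0.2,0,0,0,1],[-0.2,0,0,0,1],[-0.2,0,0,0,1],[-0.2,0,0,0,1],[0,0,0,0,1],[0,0,0,0,1]]' 50; python3 g.py 0.4185 0.066 0.065 10.9;python3 al.py | grep -E 'bar|brk|block'
```

```text
clock: 58.5
tool_pos: [0.41, 0.1191, 0.0651]
orientation: [[-0.189, 0.982, 0.0], [0.982, 0.189, -0.0], [-0.0, 0.0, -1.0]]
wrist_force: [-1.0, -0.3, -0.9]
opening: 0.0194
t 58.5 tcp [0.41   0.1191 0.0651] phi 10.9 q6 -0.11 open 0.0194 F [-1.  -0.3 -0.9] tilt [ 0.0001 -0.0001]
twist units -0.00  then x -1.34 y -0.04 z 0.00  (now-frame x -1.34 y -0.04)
clock: 59.2
tool_pos: [0.4174, 0.0804, 0.0651]
orientation: [[-0.189, 0.982, -0.0], [0.982, 0.189, 0.0], [0.0, -0.0, -1.0]]
wrist_force: [0.6, 0.4, -1.1]
opening: 0.0199
t 59.2 tcp [0.4174 0.0804 0.0651] phi 10.92 q6 -0.2 open 0.0199 F [ 0.6  0.4 -1.1] tilt [-0.0001  0.0002]
twist units 0.00  then x -0.36 y -0.04 z 0.00  (now-frame x -0.36 y -0.04)
top brk 1 22 X -0.0033 Y 0.0973 z 0.0668
top brk -1 50 X 0.0006 Y -0.0991 z 0.0668
top block -0.06 83 X 0.0015 Y -0.0601 z 0.0628
top block 0 80 X 0.0006 Y 0.0012 z 0.0631
top block 0.06 72 X -0.0013 Y 0.0609 z 0.0630
side brk 1 52 X 0.0003 Y 0.0964 z 0.0648
side brk -1 65 X -0.0003 Y -0.1027 z 0.0647
side block -0.06 70 X 0.0004 Y -0.0615 z 0.0617
side block 0 67 X -0.0011 Y -0.0006 z 0.0615
side block 0.06 64 X -0.0024 Y 0.0591 z 0.0613
```

View pics/al_side_z.png

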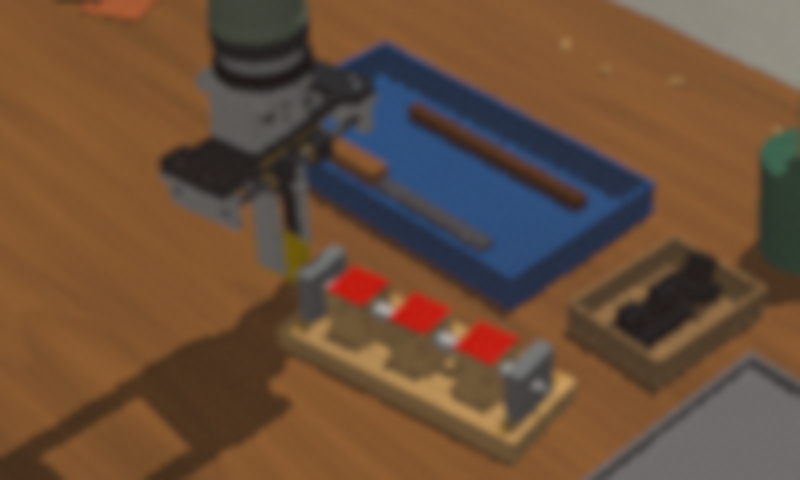

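```bash
python3 -m handwheel '[[-0.15,0,0,0,1],[-0.12,0,0,0,1],[-0.05,0,0,0,1],[0,0,0,0,1]]' 50; python3 -m handwheel '[[-0.05,0,0,0,1],[-0.03,0,0,0,1],[0,0,0,0,1]]';python3 -m handwheel '[[-0.04,0,0,0,1],[0,0,0,0,1],[0,0,0,0,1]]'; python3 g.py 0.4185 0.066 0.065 10.9
```

```text
clock: 59.7
tool_pos: [0.42, 0.0679, 0.0651]
orientation: [[-0.19, 0.982, 0.0], [0.982, 0.19, 0.0], [0.0, 0.0, -1.0]]
wrist_force: [0.6, -0.6, -0.4]
opening: 0.0198
clock: 60.0
tool_pos: [0.42, 0.0678, 0.0652]
orientation: [[-0.189, 0.982, -0.001], [0.982, 0.189, 0.006], [0.006, 0.0, -1.0]]
wrist_force: [-1.2, 10.6, 1.4]
opening: 0.0197
clock: 60.3
tool_pos: [0.42, 0.0677, 0.0652]
orientation: [[-0.188, 0.982, -0.001], [0.982, 0.188, 0.009], [0.009, 0.001, -1.0]]
wrist_force: [-1.3, 15.7, 2.8]
opening: 0.0196
t 60.3 tcp [0.42   0.0677 0.0652] phi 10.84 q6 -0.25 open 0.0196 F [-1.3 15.7  2.8] tilt [-0.0012  0.0091]
twist units -0.01  then x -0.03 y -0.04 z 0.01  (now-frame x -0.03 y -0.04)
```

```bash
python3 -m handwheel '[[0.08,0,0,0,1],[0,0,0,0,1],[0,0,0,0,0.75],[0,0,0,0,0.6],[0,0,0,0,0.55],[0,0,0,0,0.55],[0,0,-0.3,0,0.55],[0,0,-0.7,0,0.55],[0,0,-0.9,0,0.55],[0.5,0,-0.9,0,0.55],[0.8,0,0,0,0.55],[0.8,0,0,0,0.55]]'; python3 -m handwheel '[[0.8,0,0,0,0.55],[0.4,0,0,0,0.55],[0,0,0,0,0.55]]'
python3 - <<'E'
from m import *
C=np.array([.4418,-.0555]);a=np.radians(10.9);ex=np.array([np.cos(a),np.sin(a)]);ey=np.array([-ex[1],ex[0]])
for n in('top','side','wrist'):
    p=snap(n,'f_'+n);W=cloud(p);c=p['color'].astype(int);P=W[...,:2]-C;X=P@ex;Y=P@ey;z=W[...,2]
    k=(np.abs(X)<.025)&(Y>.095)&(Y<.17)&(z>.045)&(z<.08)&(c[...,0]>120)&(c[...,2]<90)&(c[...,1]>80)
    if k.sum(): print(n,'handle',k.sum(),'Y',np.round(np.percentile(Y[k],[3,97]),4),'X',np.round(np.median(X[k]),4),'z',np.round(np.percentile(z[k],95),4))
    k=(np.abs(X)<.015)&(Y<-.108)&(Y>-.17)&(z>.03)&(z<.055)
    if k.sum(): print(n,'tip',k.sum(),np.round(np.percentile(Y[k],[3,97]),4),np.round(X[k].mean(),4),np.round(np.median(z[k]),4))
    k=((c[...,0]>90)&(c[...,1]<60)&(c[...,2]<60)&(z>.055)&(z<.075)&(np.abs(X)<.03)&(np.abs(Y)<.09)).astype(np.uint8)
    nn,l,st,ce=cv2.connectedComponentsWithStats(k)
    for i in range(1,nn):
        if st[i,4]>30: print(n,'red',st[i,4],'X %.4f Y %.4f z %.4f'%(X[l==i].mean(),Y[l==i].mean(),z[l==i].mean()))
    if n!='wrist':cv2.imwrite('pics/f_%s_z.png'%n,cv2.resize(p['color'][130:250,130:330,::-1],None,fx=4,fy=4,interpolation=cv2.INTER_CUBIC))
print(arm.state()['clock'],arm.state()['tool_pos'])
E
```

```text
clock: 61.5
tool_pos: [0.4056, 0.1497, 0.18]
orientation: [[-0.189, 0.982, 0.006], [0.982, 0.189, 0.001], [-0.0, 0.006, -1.0]]
wrist_force: [0.0, 1.1, -0.4]
opening: 0.0421
clock: 61.8
tool_pos: [0.3947, 0.1975, 0.178]
orientation: [[-0.194, 0.981, 0.001], [0.981, 0.194, 0.0], [0.0, 0.001, -1.0]]
wrist_force: [0.9, -0.8, -0.0]
opening: 0.0423
top handle 79 Y [0.1086 0.1509] X 0.0012 z 0.0712
top tip 11 [-0.1252 -0.1091] 0.0021 0.0521
top red 80 X -0.0009 Y -0.0589 z 0.0625
top red 75 X -0.0027 Y 0.0013 z 0.0630
top red 77 X -0.0026 Y 0.0611 z 0.0630
side handle 58 Y [0.1067 0.1481] X 0.0 z 0.0689
side tip 40 [-0.1281 -0.1083] 0.0001 0.0478
side red 86 X -0.0007 Y 0.0588 z 0.0613
side red 87 X -0.0002 Y -0.0010 z 0.0609
side red 85 X 0.0024 Y -0.0622 z 0.0608
wrist handle 372 Y [0.136  0.1518] X 0.0007 z 0.0686
wrist red 617 X -0.0015 Y 0.0620 z 0.0630
61.95 [0.39522778 0.19541677 0.17743246]
```

View pics/f_side_z.png

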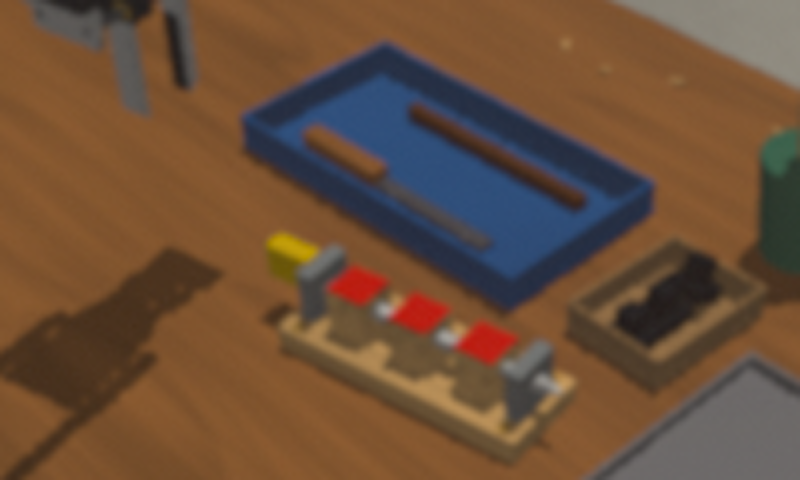

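View pics/f_wrist.png

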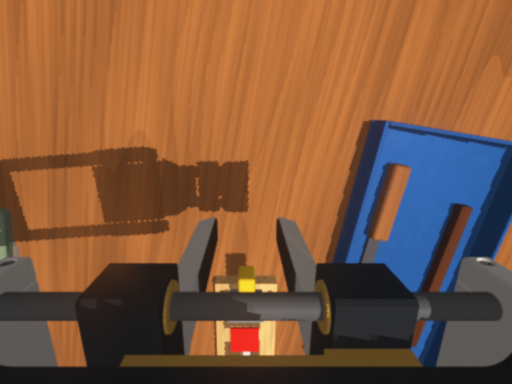

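View pics/f_top_z.png

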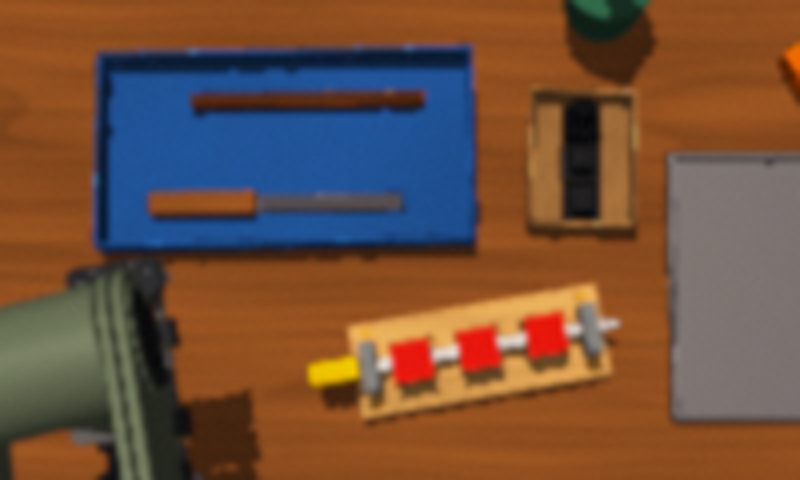

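Run:
```python
from m import *
for n in('top','side'):
    p=snap(n);W=cloud(p);c=p['color'].astype(int);x,y,z=[W[...,i] for i in range(3)]
    k=(x>.565)&(x<.682)&(y>-.19)&(y<-.108)&(c.sum(-1)<130)&(z>.006)
    rect(W[k],n+' plugs');kk=k&(z>.035);
    for lo,hi in((.565,.603),(.603,.642),(.642,.69)):
        q=kk&(x>lo)&(x<hi); print(q.sum(), np.round(np.mean(W[q],0),4), np.round(np.nanmax(z[q]),3) if q.sum() else '')
    for t in('mallet','glue'):
        d=arm.cut_out(p,t)
        if d: print(n,t,round(d[0]['conf'],2),np.round(np.nanmedian(W[d[0]['region']],0),3))
print(arm.state()['clock'],arm.state()['qd'])
```

```text
top plugs 241 [ 622.4 -148.4] [ 31.  113.4] 89.8 zmed 0.027
25 [ 0.5808 -0.1474  0.0407] 0.045
32 [ 0.62   -0.1461  0.04  ] 0.046
33 [ 0.6628 -0.1469  0.0433] 0.054
top glue 0.58 [0.282 0.409 0.111]
side plugs 252 [ 619.9 -153.8] [105.4  32.4] 0.1 zmed 0.0277
23 [ 0.5784 -0.1551  0.0385] 0.041
21 [ 0.6189 -0.1529  0.0394] 0.042
25 [ 0.6597 -0.1526  0.0414] 0.048
side mallet 0.66 [ 0.764 -0.18   0.097]
side glue 0.69 [0.274 0.395 0.072]
62.25 [0.00674246 0.00205857 0.0019883  0.00387557 0.00046628 0.00055625]
```

```bash
python3 -c "
from workcell import arm
print(arm.sign_off())"
```

```text
the job is handed in; nothing more can be done
None
```

I did the whole task and handed it in at about 62 s of the 210 s. `sign_off()` gives no verdict, so the result rests on my last checks.

**What I did:** I put the three plugs in the cardboard box. I turned each of the three wooden blocks red pad up by rolling it in a light grip against the tray wall, then seated it. The locking bar then went in from the left until its handle pressed on the left bracket with about 16 N. After that I backed off, let go and moved the arm clear.

**Last checks:**
- **Blocks:** the red tops sit at about 62 mm, so all three are fully down. The cameras put them within about 2–3 mm of the pocket centres.
- **Bar:** the handle's shoulder is 0–2 mm from the left bracket. The tip stands about 18–21 mm beyond the right one, and the bar is in line.
- **Plugs:** all three are in the box. The third appears to lean slightly on its neighbour, but it is well inside the limits.
- **Mallet and glue:** the glue read within about 6 mm of its starting place. The mallet read the same as at the start from the side camera; the top camera did not find it in the last look.

**Disagreements:** the top and side cameras differed by 2–4 mm throughout, so I checked the bar's alignment in both. The first attempt to turn the second block missed the tray wall, and I repeated it. That block had also shifted a few millimetres before I picked it up, so I measured it again.

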